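Load the toe-ball drilling jig

TASK

Get the drilling jig ready: take every red toe ball out of the wooden tray, lay each in a lane of its own and nudge it along until it drops in against its pin, resting on all three brass points. Then lower the clear drill guide plate onto the side ledges with its red-striped edge leading, slide it in under the steel lips, and swing both yellow levers right across so that they press it fully home and hold it there. Do not knock over the two thread spools that stand near by.

Things in the scene. Friction and masses are not known exactly. Their poses are not given: they have to be found in the camera images.
- jig: drilling jig fixed to the table, four ball lanes between two green side walls (212 mm over their outer faces, tops at 64). Origin on the table under the middle of the nest row; x along the lanes from the open loading end (x -115) to the nests (x 0) and the closed rear (x 58); y left, z up. Lanes at y -66, -22, 22, 66, each 40 wide. Grey lane deck 14 high from x -115 to -13, 5 mm sill at its loading end
- nest1 (a point): where the centre of a ball seated in nest 1 lies (jig x 0, 29.2 mm above the table); axes as the jig's. Each nest: two brass domes (radius 5, tops 2.7 above the deck, 10 mm before this point, 11 mm either side) and an upright brass pin behind (radius 4, axis 22 mm past it, top 40 above the table). A ball rolled in passes over the domes, sinks 2.8 below lane level onto domes and pin, and stays
- lane1 (a point): point in nest 1's lane, 58 mm before the nest (towards the loading end), at the height of the centre of a ball lying on the deck (32 mm above the table); axes as the jig's. The lanes are parted by aluminium dividers 4 mm thick, standing 10 mm above the deck from jig x -102 to -32 and 24 mm above it from -32 to 26
- nest2 (a point): the same for nest 2
- nest3 (a point): the same for nest 3
- nest4 (a point): the same for nest 4
- ball1_center (a point): centre of a red lacquered wooden toe ball, 36 mm across, about 30 g; may be absent (None). It starts in a pocket of the tray
- ball2_center (a point): centre of a red lacquered wooden toe ball, 36 mm across, about 30 g; may be absent (None). It starts in a pocket of the tray
- ball3_center (a point): centre of a red lacquered wooden toe ball, 36 mm across, about 30 g; may be absent (None). It starts in a pocket of the tray
- ball4_center (a point): centre of a red lacquered wooden toe ball, 36 mm across, about 30 g; may be absent (None). It starts in a pocket of the tray
- cross_bar (a point): middle of the steel bar, 6 mm thick, that crosses over the rear of all four nests (jig x 15, underside 44 mm above the table); it keeps balls from being set in from above
- tray: low beech tray 220 x 70 x 14 mm, fixed to the table, with a row of four pockets (square holes 21 mm wide) along its own x at -75, -25, 25, 75 mm; origin at the middle of its underside, z up. A ball in a pocket has its centre 28.6 mm above the table
- plate_grip (a point): loose clear drill guide plate 80 (x) x 187 (y) x 6 mm, about 220 g, flat on the table at first; this point is the centre of its black rib handle, 12 (x) x 60 (y) x 32 mm, on the plate's middle, 22 mm above its underside. z up; +x is the edge with red stripe and brass bushes, which goes in first. Two steel lugs 12 x 12, 17 high stand on the plate at x -30, y -80 and 80
- plate_home (a point): where plate_grip is (axes alike) when the plate is fully home: flat on both ledges, leading edge on the fixed stops; jig x -15, 74 mm above the table. To pass before the lips the plate is lowered with plate_grip at least 35 mm short of this (-x), then slid along +x; 3.5 mm of play each side, 3 mm under the lips
- ledge_left (a point): left (+y) of two mirrored ledges that carry the plate, 140 mm long from jig x -115 to 25, 11 wide, its top 52 above the table; this point is on its top at jig x -54. Outside it a fence up to 64; the fences' inner faces are 194 mm apart
- lip_left (a point): left of two mirrored lips: steel lip over the rear of the ledge, from jig x -8 to 45, 3 mm thick, underside 61 above the table, reaching in to 88 mm from the jig's middle; this point is on the underside of its front edge. In front of it the ledge is open above
- spring_bar (a joint): orange spring bar at the jig's rear that pushes the plate back out: 0 when pressed flush with the stops (plate home), 0.008 m when free; 1.4 N at first touch, 4.2 N at home. A plate pushed in by hand comes back up to 8 mm when let go, until the levers hold it
- lever_left (a joint): yellow lever on the left (+y) wall, upright pivot at jig x -56, y 112; arm 10 mm wide, 67 to 74 mm above the table. 0 = open, pointing along -x and 15 degrees outwards; grows as it swings inwards (anticlockwise from above) to 1.87; at 1.83 it lies straight across (-y), pressing the rear (-x) face of the plate's left lug, plate home. 2 to 4 N at the knob; stays where left
- lever_right (a joint): the mirrored lever on the right (-y) wall, pivot at jig x -56, y -112; 0 open, grows as it swings inwards (clockwise from above); 1.83 straight across
- lever_left_knob (a point): middle of the black upright knob pin on the left lever's end, 66 mm from the pivot; the pin is 12 mm thick and stands 74 to 98 mm above the table, this point at 86
- lever_right_knob (a point): the same on the right lever
- spool_blue: bystander: wooden spool of blue thread standing on the table, 32 mm wide, 40 mm tall; origin under its centre
- spool_green: bystander: the same with green thread

How it is judged:
By the outcome, as a careful person would: the job done as asked, in the order asked, and still so for the second after the job is handed in, with the robot touching nothing.
Of ball1, ball2, ball3, ball4 only 2 to 4 are there at a start; the rules pass over those that are not, and their reading is None.
At some moment in a run one of plate may be knocked a few centimetres aside while the robot is not near it.
Once in a run the grip may slacken for a moment while it holds something.
It also fails if it takes over 210 s, if anything falls off the work surface, if the arm or the gripper's body presses on something with over 40 N, if the wrist force passes 120 N, or if a joint passes its speed limit or range.

ROBOT

A 7-joint arm with a two-finger parallel gripper is mounted at the origin on the work surface. World frame = base frame: x ahead of the robot, y to its left, z up, the work surface at z = 0. Lengths are in m, angles in degrees, forces in N, time in s.
With the tool pointing down it reaches from about 0.425 to 0.875 m from the base axis. Payload 4.7 kg.
Tool frame: the origin (TCP) lies on the centre line of the jaws, within the pads' length; the fingertips stand 11 mm ahead of it and the grasp point (between the pads) lies 8 mm behind it; z points along the fingers, y is the direction in which the jaws open and shut (so a half turn about z gives the same grasp; the last joint's range is limited). The gripper opens to 87 mm and grips with 3 to 60 N. Pads are 19 mm wide; open, the fingers measure 117 mm over their backs; the gripper's body (75 mm by 190 mm) begins 51 mm behind the grasp point.
Start: joints at [70.823, 18.392, -4.016, 83.108, 1.295, 78.541, -3.26], TCP at [0.222, -0.611, 0.234] pointing down, gripper open.
Joint ranges: [-163.93, 163.93], [-17.29, 119.83], [-79.2, 71.16], [3.27, 140.29], [-89.18, 269.18], [5.43, 117.66], [-154.24, 154.24]. Speed limits (degrees/s): [147.25, 147.25, 180, 180, 180, 180, 180].

INTERFACE

Orientations are given as [roll, pitch, yaw] about the fixed x, y, z axes, in that order (R = Rz(yaw) Ry(pitch) Rx(roll)).
In Python, from cell import env gives the robot as it stands.
- The arm moves only by the tool servo_tool, never from a script. Its argument "moves" is text: rows parted by semicolons, each of 7 numbers parted by spaces: the shift along the tool's x, y, z as a fraction of full scale, then the turn, a rotation vector about the tool's x, y, z as a fraction of full scale, then the gripper's target within -1 to 1 (shut at 1, half-way at 0, fully open at -1). A call has 1 to 20 rows; each row shifts and turns the pose as measured when the row begins, along the tool's axes as they then stand; what a row does not reach is not made up. Full scale, the value 1, is 1000 mm for a shift and 0.5 rad for a turn. A row lasts 1/12 s, in which the tool goes at most 41.7 mm and 7.16 degrees, less where a joint would pass 70% of its speed; a pose out of reach is approached as far as the arm can. A call with a number of a shift or a turn outside -1 to 1 is refused whole. A call with a gripper value outside its range is refused whole. The fingers move at their own pace and stop on an object; "squeeze" is the grip in N (left out, the last holds). Time passes only in rows, so rows that do not move let the fingers close. It gives the time, the measured TCP pose, the force and the opening at its end, in the units of the state.
- env.get_obs(): the state, without advancing time (a new reading comes with each control period).
- env.read_camera(name): name is "scene" or "top" or "wrist"; returns a dict with "img" (420x560x3 uint8, red, green, blue), "range_z" (420x560 float32, m along the optical axis (not along the pixel's ray), 0 where there is no reading), "mtx" (3x3 intrinsics, pixels), "T" (4x4, takes a point from camera to world coordinates); the wrist camera has in their place "hand_eye" (4x4, takes a point from camera to tool coordinates, whose origin is the TCP and whose axes are the flange's). Camera axes: x right, y up, looking along -z (the intrinsics and any distortion apply to the point x, -y, -z); pixel columns grow to the right and rows downward; lengths in m; the calibration is good to about 2 mm. A picture is of the moment at which its call begins: read the wrist's pose just before it.
- env.sign_off(): hands the job in, once; it reports no verdict.
The state is a dict: "time_s": time; "qpos": joint angles; "joint_velocities": joint speeds; "effort": joint torques, N m; "tool_pos": TCP position; "tool_rot": TCP orientation; "force": force on the tool from outside, world axes, zero at the start; "wrist_torque": the same for the moment, N m; "grip_width": finger opening in m.
Only numpy, scipy, OpenCV 4.12 (cv2) and the standard library are available. Lean on these libraries where they do the work, as an engineer would, in place of code of your own. Each camera call takes 0.05 s, during which the arm holds its last target.

## Working session

There is one attempt and no reset: what is moved stays moved. The work goes in short steps, Python scripts to look and compute and a tool call to move; the robot and the scene stay as the last step left them, time stands still between calls to the robot, and variables do not carry over. Pictures are saved under pics/ and viewed, and the job is handed in when it is done.

Besides the shell and the picture viewer there is one more tool, called after ">>>" by a JSON object that holds its "fn" and its "kwargs", one argument or row to a line. servo_tool: Moves the arm, as the interface text tells. Its arguments: {"type":"object","properties":{"moves":{"type":"string"},"squeeze":{"type":"number"}},"required":["moves"]}

```bash
ls; mkdir -p pics; python3 - <<'E'
from cell import env
import cv2
o=env.get_obs(); print(o)
for n in ("scene","top","wrist"):
    c=env.read_camera(n); cv2.imwrite(f"pics/a_{n}.png",c["img"][:,:,::-1]); print(n,c["mtx"],c.get("T"),c.get("hand_eye"),c.keys())
E
```

```text
pics
{'time_s': 0.0, 'qpos': array([70.82347942, 18.44036414, -4.01710531, 83.17314001,  1.29293537,
       78.54074103, -3.25939925]), 'joint_velocities': array([ 0.08506443,  0.00895575,  0.13540065,  0.02056846, -0.06763236,
       -0.10286368,  0.03390736]), 'effort': array([-1.06649820e-04, -4.91288853e+01, -4.03957246e-01, -3.12527061e+01,
       -6.38999976e-02,  4.36241738e-02,  1.89007865e-04]), 'tool_pos': array([ 0.22195001, -0.61037827,  0.23246235]), 'tool_rot': array([-1.79890888e+02,  3.13169370e-03,  1.99879164e+01]), 'force': array([ 0.25895219,  0.09834634, -0.72823066]), 'wrist_torque': array([0.00633375, 0.00964929, 0.00868151]), 'grip_width': 0.08727038992070965}
scene [[517.65168949   0.         290.55410467]
 [  0.         517.65168949 212.22693857]
 [  0.           0.           1.        ]] [[-0.21577824 -0.82905237  0.51586037  1.15322054]
 [ 0.97643831 -0.18167932  0.11645104  0.12987026]
 [-0.00282285  0.52883343  0.84872094  1.10058496]
 [ 0.          0.          0.          1.        ]] None dict_keys(['img', 'range_z', 'mtx', 'T'])
top [[534.12259602   0.         281.17468368]
 [  0.         534.12259602 209.7085353 ]
 [  0.           0.           1.        ]] [[-0.00201211  0.99573516 -0.09223583  0.40696542]
 [-0.99998412 -0.00151788  0.0054282  -0.00520557]
 [ 0.00526504  0.09224528  0.99572239  1.41345486]
 [ 0.          0.          0.          1.        ]] None dict_keys(['img', 'range_z', 'mtx', 'T'])
wrist [[368.07996299   0.         278.37470538]
 [  0.         368.07996299 205.6797034 ]
 [  0.           0.           1.        ]] None [[ 1.22651298e-04  9.63892211e-01  2.66292680e-01  7.33590944e-02]
 [ 9.99999992e-01 -1.29506343e-04  8.18219201e-06 -1.60025545e-04]
 [ 4.23733422e-05  2.66292676e-01 -9.63892218e-01 -1.51053197e-01]
 [ 0.00000000e+00  0.00000000e+00  0.00000000e+00  1.00000000e+00]] dict_keys(['img', 'range_z', 'mtx', 'hand_eye'])
```

View pics/a_scene.png

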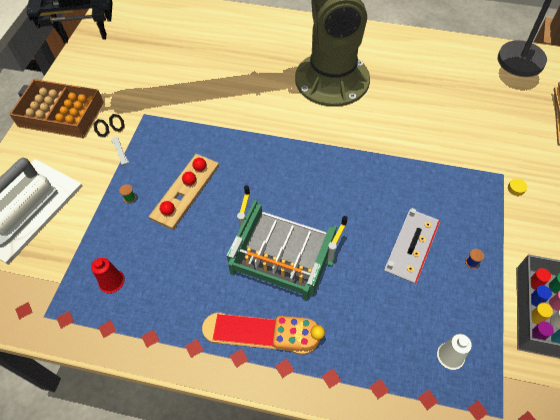

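View pics/a_top.png

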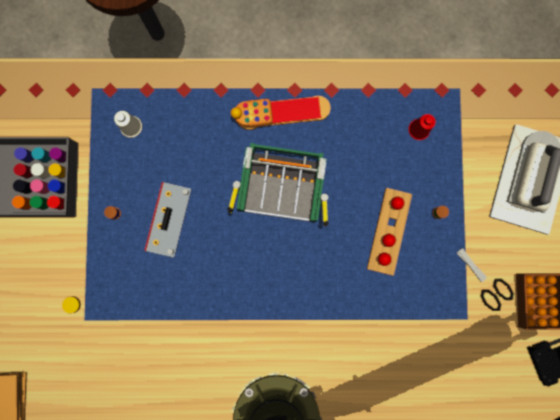

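View pics/a_wrist.png

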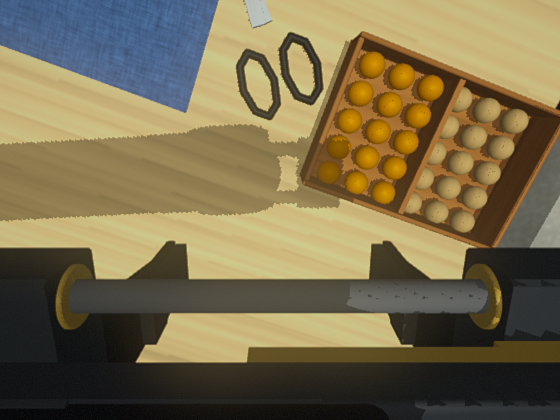

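```bash
cat > h.py <<'E'
import numpy as np, cv2
from cell import env
from scipy.spatial.transform import Rotation as R
def cam(n):
    o=env.get_obs(); c=env.read_camera(n)
    if n=="wrist":
        T=np.eye(4); T[:3,:3]=R.from_euler('xyz',o['tool_rot'],degrees=True).as_matrix(); T[:3,3]=o['tool_pos']
        c['T']=T@c['hand_eye']
    return c
def ray(c,u,v):
    m=c['mtx']; d=np.array([(u-m[0,2])/m[0,0],-(v-m[1,2])/m[1,1],-1.])
    return c['T'][:3,3],c['T'][:3,:3]@d
def onz(c,u,v,z):
    o,d=ray(c,u,v); return o+d*(z-o[2])/d[2]
def dep(c,u,v):
    o,d=ray(c,u,v); return o+d*c['range_z'][int(v),int(u)]
def cloud(c):
    m=c['mtx']; v,u=np.mgrid[0:420,0:560]; z=c['range_z']
    d=np.stack([(u-m[0,2])/m[0,0],-(v-m[1,2])/m[1,1],-np.ones_like(z)],-1)*z[...,None]
    return d@c['T'][:3,:3].T+c['T'][:3,3]
def proj(c,p):
    T=np.linalg.inv(c['T']); q=T[:3,:3]@np.asarray(p)+T[:3,3]; m=c['mtx']
    return m[0,0]*q[0]/-q[2]+m[0,2], m[1,1]*-q[1]/-q[2]+m[1,2]
def hsv(c): return cv2.cvtColor(c['img'],cv2.COLOR_RGB2HSV)
def tri(c1,p1,c2,p2):
    a,d=ray(c1,*p1); b,e=ray(c2,*p2); A=np.stack([d,-e],1); s=np.linalg.lstsq(A,b-a,rcond=None)[0]
    P=a+d*s[0];Q=b+e*s[1]; return (P+Q)/2,np.linalg.norm(P-Q)
def save(c,n,crop=None,k=1):
    im=c['img'][:,:,::-1]
    if crop: x0,y0,x1,y1=crop; im=im[y0:y1,x0:x1]
    if k!=1: im=cv2.resize(im,None,fx=k,fy=k,interpolation=cv2.INTER_CUBIC)
    cv2.imwrite('pics/'+n,im)
def blobs(mask,amin=15):
    n,l,s,ce=cv2.connectedComponentsWithStats(mask.astype(np.uint8)); return [(int(s[i,4]),tuple(np.round(ce[i],1)),tuple(s[i,:4])) for i in range(1,n) if s[i,4]>=amin]
def st():
    o=env.get_obs(); print(round(o['time_s'],2),np.round(o['tool_pos'],4),np.round(o['tool_rot'],2),'F',np.round(o['force'],1),'w',round(o['grip_width'],4)); return o
E
python3 - <<'E'
from h import *
t=cam('top'); s=cam('scene')
save(t,'b_top.png',(140,120,420,290),2.8); save(s,'b_sc.png',(140,140,450,310),2.5)
for n,c in (('t',t),('s',s)):
    H=hsv(c); red=((H[...,0]<6)|(H[...,0]>174))&(H[...,1]>170)&(H[...,2]>90)
    for b in blobs(red): print(n,'red',b,onz(c,*b[1],.0286).round(4))
    yel=(H[...,0]>23)&(H[...,0]<33)&(H[...,1]>190)&(H[...,2]>120)
    for b in blobs(yel): print(n,'yel',b,onz(c,*b[1],.07).round(4))
P=cloud(t)
H=hsv(t)
gr=(H[...,0]>60)&(H[...,0]<88)&(H[...,1]>80)
for b in blobs(gr): print('green',b,)
E
```

```text
t red (30, (np.float64(1.3), np.float64(89.5)), (np.int32(0), np.int32(85), np.int32(5), np.int32(10))) [0.8565 0.7288 0.0286]
t red (83, (np.float64(35.5), np.float64(89.6)), (np.int32(30), np.int32(84), np.int32(12), np.int32(12))) [0.8562 0.6383 0.0286]
t red (83, (np.float64(72.5), np.float64(89.6)), (np.int32(67), np.int32(84), np.int32(12), np.int32(12))) [0.8562 0.5404 0.0286]
t red (82, (np.float64(109.5), np.float64(89.6)), (np.int32(104), np.int32(84), np.int32(12), np.int32(12))) [0.8562 0.4424 0.0286]
t red (83, (np.float64(146.5), np.float64(89.6)), (np.int32(141), np.int32(84), np.int32(12), np.int32(12))) [0.8561 0.3443 0.0286]
t red (84, (np.float64(183.5), np.float64(89.5)), (np.int32(178), np.int32(84), np.int32(12), np.int32(12))) [0.8564 0.2461 0.0286]
t red (83, (np.float64(220.5), np.float64(89.6)), (np.int32(215), np.int32(84), np.int32(12), np.int32(12))) [0.8561 0.1479 0.0286]
t red (83, (np.float64(257.4), np.float64(89.5)), (np.int32(252), np.int32(84), np.int32(12), np.int32(12))) [0.8563 0.0498 0.0286]
t red (83, (np.float64(294.4), np.float64(89.5)), (np
[... 4974 characters left out ...]
(np.float64(544.6), np.float64(309.5)), (np.int32(538), np.int32(304), np.int32(14), np.int32(13))) [0.6474 0.5607 0.07  ]
s yel (54, (np.float64(317.3), np.float64(331.3)), (np.int32(314), np.int32(327), np.int32(8), np.int32(9))) [0.7961 0.1042 0.07  ]
green (311, (np.float64(285.6), np.float64(150.4)), (np.int32(250), np.int32(143), np.int32(73), np.int32(17)))
green (329, (np.float64(243.1), np.float64(188.8)), (np.int32(237), np.int32(167), np.int32(14), np.int32(44)))
green (333, (np.float64(316.2), np.float64(200.0)), (np.int32(310), np.int32(178), np.int32(13), np.int32(44)))
green (170, (np.float64(37.8), np.float64(202.1)), (np.int32(30), np.int32(196), np.int32(17), np.int32(13)))
```

View pics/b_top.png

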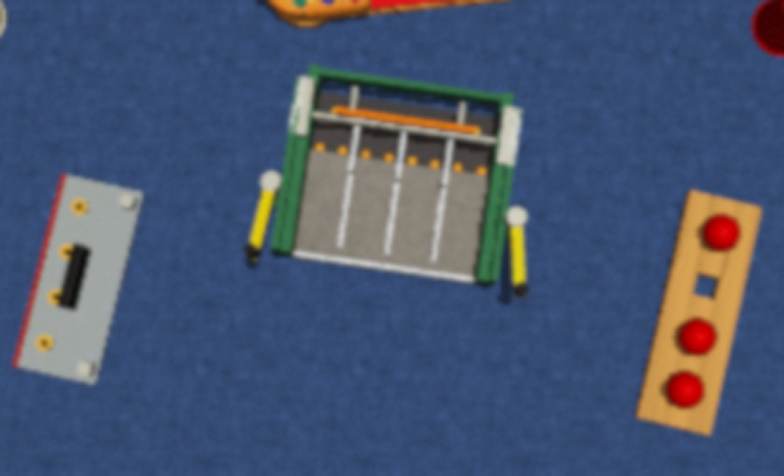

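View pics/b_sc.png

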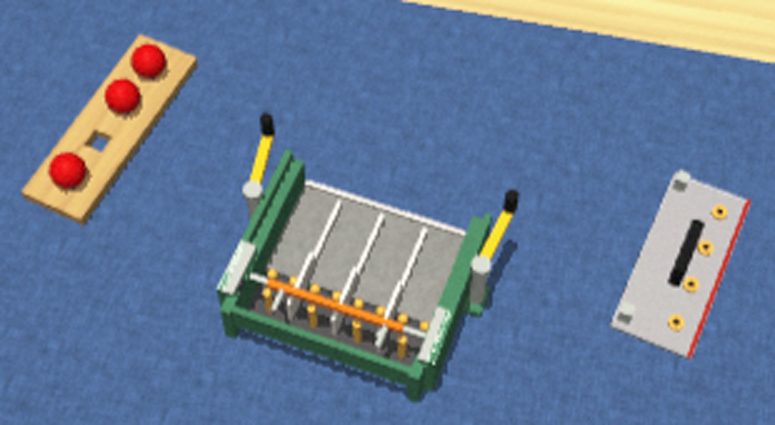

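>>> {"fn": "servo_tool", "kwargs": {
  "moves": "0.029 -0.025 0 0 0 0 -1;0.029 -0.025 0 0 0 0 -1;0.029 -0.025 0 0 0 0 -1;0.029 -0.025 0 0 0 0 -1;0.029 -0.025 0 0 0 0 -1;0.029 -0.025 0 0 0 0 -1;0.029 -0.025 0 0 0 0 -1;0.029 -0.025 0 0 0 0 -1;0.029 -0.025 0 0 0 0 -1;0.029 -0.025 0 0 0 0 -1;0 0 0 0 0 0.24 -1;0 0 0 0 0 0.24 -1;0 0 0 0 0 0.24 -1;0 0 0 0 0 0.24 -1;0 0 0 0 0 0.24 -1;0 0 0 0 0 0 -1",
  "squeeze": 15
}}

```text
time_s: 1.58
tool_pos: [0.4163, -0.2587, 0.2296]
tool_rot: [179.9, 0.1, -15.9]
force: [0.4, 0.9, 0.3]
grip_width: 0.0873
```

```bash
cat >> h.py <<'E'
def need(p,yaw,o=None):
    o=o or env.get_obs(); Rm=R.from_euler('xyz',o['tool_rot'],degrees=True)
    d=Rm.as_matrix().T@(np.array(p)-o['tool_pos'])
    Rt=R.from_euler('xyz',[180,0,yaw],degrees=True)
    rv=(Rm.inv()*Rt).as_rotvec()
    print('need shift',d.round(4),'turn units',(rv/0.5).round(3),'deg',np.degrees(rv[2]).round(1))
def redballs(c,zs=.0286,amin=30):
    H=hsv(c); red=((H[...,0]<6)|(H[...,0]>174))&(H[...,1]>150)&(H[...,2]>70)
    return [(b,onz(c,*b[1],zs).round(4)) for b in blobs(red,amin)]
E
python3 - <<'E'
from h import *
st(); c=cam('wrist'); save(c,'c_w.png')
for b in redballs(c): print(b)
need([.408,-.280,.12],-14)
E
```

```text
1.58 [ 0.4163 -0.2587  0.2296] [ 1.7986e+02  1.2000e-01 -1.5900e+01] F [0.4 0.9 0.3] w 0.0873
((1212, (np.float64(298.2), np.float64(16.1)), (np.int32(279), np.int32(0), np.int32(40), np.int32(36))), array([ 0.5523, -0.3153,  0.0286]))
((1073, (np.float64(300.1), np.float64(131.0)), (np.int32(282), np.int32(113), np.int32(37), np.int32(37))), array([ 0.4572, -0.2916,  0.0286]))
((996, (np.float64(301.1), np.float64(183.2)), (np.int32(283), np.int32(166), np.int32(36), np.int32(36))), array([ 0.4085, -0.2796,  0.0286]))
need shift [-0.002   0.0225  0.1096] turn units [ 0.005  0.004 -0.056] deg -1.6
```

View pics/c_w.png

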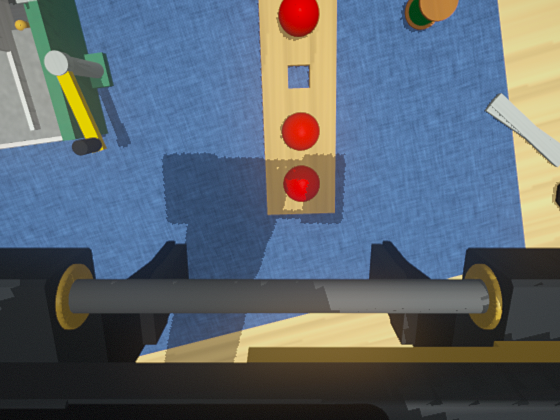

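>>> {"fn": "servo_tool", "kwargs": {
  "moves": "-0.001 0.011 0.02 0 0 -0.028 -1;-0.001 0.011 0.03 0 0 -0.028 -1;0 0 0.03 0 0 0 -1;0 0 0.03 0 0 0 -1;0 0 0.03 0 0 0 -1;0 0 0.02 0 0 0 -1;0 0 0 0 0 0 -1"
}}

```text
time_s: 2.22
tool_pos: [0.4104, -0.2834, 0.0671]
tool_rot: [179.6, -0.4, -12.4]
force: [-0.1, 0.8, -0.1]
grip_width: 0.087
```

```bash
python3 - <<'E'
from h import *
st(); need([.4083,-.2797,.028],-14)
E
```

```text
2.22 [ 0.4104 -0.2834  0.0671] [179.61  -0.36 -12.39] F [-0.1  0.8 -0.1] w 0.087
need shift [-0.0031 -0.0035  0.039 ] turn units [ 0.014 -0.013  0.056] deg 1.6
```

>>> {"fn": "servo_tool", "kwargs": {
  "moves": "-0.003 -0.0035 0.013 0.012 -0.012 0.05 -1;0 0 0.012 0 0 0 -1;0 0 0.01 0 0 0 -1;0 0 0.002 0 0 0 -1;0 0 0 0 0 0 1;0 0 0 0 0 0 1;0 0 0 0 0 0 1;0 0 0 0 0 0 1;0 0 0 0 0 0 1;0 0 0 0 0 0 1"
}}

```text
time_s: 3.05
tool_pos: [0.412, -0.2829, 0.0339]
tool_rot: [179.7, -0.5, -13.2]
force: [-0.8, 0.4, -0.9]
grip_width: 0.0547
```

>>> {"fn": "servo_tool", "kwargs": {
  "moves": "-0.003 0 0.003 0 0 0 1;-0.002 0 0.003 0 0 0 1;0 0 0 0 0 0 1;0 0 0 0 0 0 1;0 0 0 0 0 0 1;0 0 0 0 0 0 1"
}}

```text
time_s: 3.55
tool_pos: [0.408, -0.2804, 0.0284]
tool_rot: [179.8, -0.6, -13.2]
force: [-0.1, 1.0, 0.5]
grip_width: 0.0351
```

```bash
python3 - <<'E'
from h import *
st(); need([.4083,-.2797,.028],-14); t=cam('top'); s=cam('scene'); save(s,'d.png',(140,140,450,310),2.5)
w=cam('wrist'); save(w,'dw.png')
E
```

```text
3.55 [ 0.408  -0.2804  0.0284] [179.8   -0.58 -13.16] F [-0.1  1.   0.5] w 0.0351
need shift [ 0.0001 -0.0008  0.0004] turn units [ 0.007 -0.02   0.029] deg 0.8
```

View pics/dw.png

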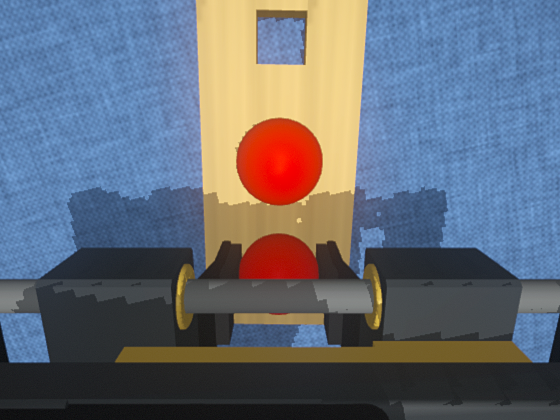

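>>> {"fn": "servo_tool", "kwargs": {
  "moves": "0 0 -0.02 0 0 0 1;0 0 -0.03 0 0 0 1;0 0 -0.03 0 0 0 1;0 0 -0.03 0 0 -0.2 1;0 0 -0.03 0 0 -0.24 1;0 0 -0.03 0 0 -0.24 1;0 0 -0.02 0 0 -0.24 1;0 0 0 0 0 -0.24 1;0 0 0 0 0 -0.24 1;0 0 0 0 0 -0.24 1;0 0 0 0 0 -0.24 1;0 0 0 0 0 -0.24 1;0 0 0 0 0 -0.24 1;0 0 0 0 0 -0.24 1;0 0 0 0 0 -0.24 1;0 0 0 0 0 -0.24 1;0 0 0 0 0 -0.24 1;0 0 0 0 0 -0.1 1;0 0 0 0 0 0 1"
}}

```text
time_s: 5.28
tool_pos: [0.3994, -0.2837, 0.2227]
tool_rot: [-179.9, 0.4, 88.9]
force: [-0.6, -1.0, 0.1]
grip_width: 0.0349
```

```bash
python3 - <<'E'
from h import *
st(); need([.58,-.17,.27],83.7)
E
```

```text
5.28 [ 0.3994 -0.2837  0.2227] [-179.92    0.42   88.93] F [-0.6 -1.   0.1] w 0.0349
need shift [ 0.1167  0.1783 -0.0484] turn units [-0.002  0.015  0.183] deg 5.2
```

>>> {"fn": "servo_tool", "kwargs": {
  "moves": "0.015 0.022 -0.006 0 0 0.045 1;0.015 0.022 -0.006 0 0 0.045 1;0.015 0.022 -0.006 0 0 0.045 1;0.015 0.022 -0.006 0 0 0.045 1;0.015 0.022 -0.006 0 0 0 1;0.015 0.022 -0.006 0 0 0 1;0.015 0.022 -0.006 0 0 0 1;0.012 0.022 -0.006 0 0 0 1;0 0 0 0 0 0 1;0 0 0 0 0 0 1"
}}

```text
time_s: 6.12
tool_pos: [0.5894, -0.1836, 0.266]
tool_rot: [-179.6, 0.4, 81.8]
force: [0.4, -0.5, -0.1]
grip_width: 0.0349
```

```bash
python3 - <<'E'
from h import *
st(); c=cam('wrist'); save(c,'e.png',None,1.4)
np.save('e.npy',c,allow_pickle=True)
E
```

```text
6.12 [ 0.5894 -0.1836  0.266 ] [-179.6     0.45   81.81] F [ 0.4 -0.5 -0.1] w 0.0349
```

View pics/e.png

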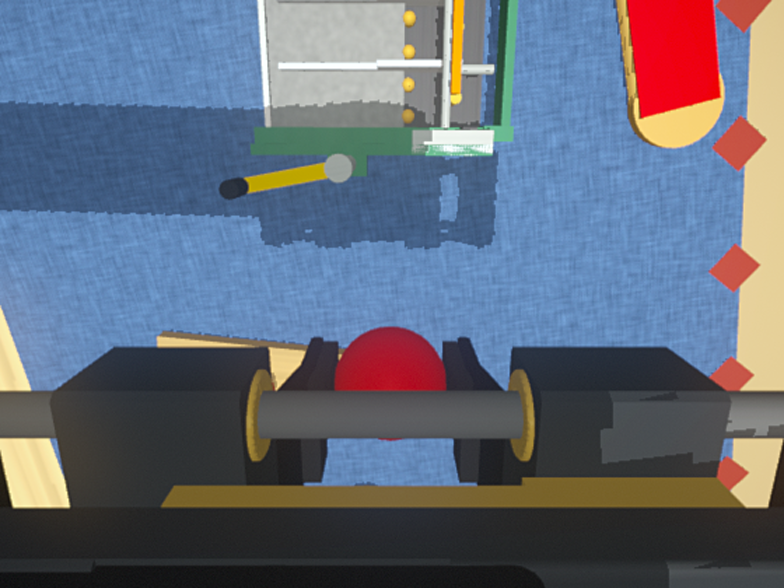

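>>> {"fn": "servo_tool", "kwargs": {
  "moves": "0.018 0 -0.016 0 0 0 1;0.018 0 -0.016 0 0 0 1;0.018 0 -0.016 0 0 0 1;0.018 0 -0.016 0 0 0 1;0.018 0 -0.016 0 0 -0.03 1;0.006 0 0 0 0 -0.03 1;0 0 0 0 0 0 1;0 0 0 0 0 0 1"
}}

```text
time_s: 6.83
tool_pos: [0.5956, -0.096, 0.3428]
tool_rot: [-179.0, 0.9, 82.3]
force: [-0.2, -0.0, -1.2]
grip_width: 0.0357
```

```bash
python3 - <<'E'
from h import *
st(); c=cam('wrist'); save(c,'f.png',(60,0,460,280),2)
np.save('f.npy',c,allow_pickle=True)
E
```

```text
6.83 [ 0.5956 -0.096   0.3428] [-178.97    0.87   82.32] F [-0.2 -0.  -1.2] w 0.0357
```

View pics/f.png

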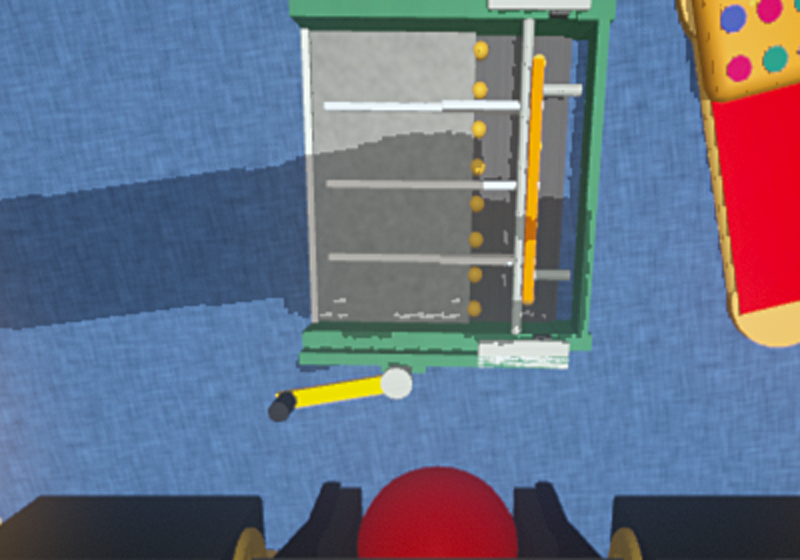

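```bash
cat >> h.py <<'E'
def fit2(J,W):
    J=np.array(J);W=np.array(W); jm,wm=J.mean(0),W.mean(0); a=J-jm;b=W-wm
    th=np.arctan2((a[:,0]*b[:,1]-a[:,1]*b[:,0]).sum(),(a*b).sum()); c,s=np.cos(th),np.sin(th); Q=np.array([[c,-s],[s,c]])
    t=wm-Q@jm; return t,np.degrees(th),(W-(J@Q.T+t))
E
python3 - <<'E'
from h import *
c=np.load('f.npy',allow_pickle=True).item()
H=hsv(c); m=(H[...,0]>12)&(H[...,0]<26)&(H[...,1]>150)&(H[...,2]>60)
m[:,:285]=0; m[:,312:]=0; m[170:]=0
bl=[b for b in blobs(m,8)]
for b in bl: print(b)
ys=[77,55,33,11,-11,-33,-55,-77]
bl=sorted(bl,key=lambda b:b[1][1])
if len(bl)==8:
    W=[onz(c,*b[1],.0155)[:2] for b in bl]
    t,th,r=fit2([(-.010,y/1000) for y in ys],W); print(t,th); print((r*1000).round(1))
# dividers front ends (z .024) , low edges
for (u,v) in [(325,105),(328,183),(330,257)]:
    print('div',onz(c,60+u/2,v/2,.024).round(4))
for (u,v) in [(302,28),(315,322)]: print('sill',onz(c,60+u/2,v/2,.019).round(4))
E
```

```text
(47, (np.float64(300.0), np.float64(24.9)), (np.int32(297), np.int32(21), np.int32(7), np.int32(9)))
(44, (np.float64(299.5), np.float64(44.5)), (np.int32(297), np.int32(41), np.int32(6), np.int32(8)))
(43, (np.float64(299.0), np.float64(64.3)), (np.int32(296), np.int32(61), np.int32(7), np.int32(8)))
(38, (np.float64(298.5), np.float64(83.0)), (np.int32(296), np.int32(80), np.int32(6), np.int32(7)))
(40, (np.float64(298.0), np.float64(101.4)), (np.int32(295), np.int32(98), np.int32(7), np.int32(8)))
(35, (np.float64(297.5), np.float64(119.2)), (np.int32(295), np.int32(116), np.int32(6), np.int32(7)))
(34, (np.float64(297.1), np.float64(137.0)), (np.int32(294), np.int32(134), np.int32(7), np.int32(7)))
(32, (np.float64(296.7), np.float64(153.8)), (np.int32(294), np.int32(151), np.int32(6), np.int32(7)))
[ 0.63544383 -0.01858621] -8.371271492037216
[[-0.1 -0.9]
 [-0.  -0.3]
 [-0.  -0.5]
 [-0.  -0.1]
 [ 0.   0.2]
 [ 0.   0.5]
 [ 0.1  0.3]
 [ 0.2  0.8]]
div [0.5416 0.0396 0.024 ]
div [ 0.5357 -0.0041  0.024 ]
div [ 0.5292 -0.048   0.024 ]
sill [0.5349 0.0832 0.019 ]
sill [ 0.5114 -0.0878  0.019 ]
```

```bash
python3 - <<'E'
from h import *
for n in ('top','scene'):
    c=cam(n); H=hsv(c)
    m=(H[...,0]>12)&(H[...,0]<26)&(H[...,1]>140)&(H[...,2]>90)
    for b in blobs(m,3):
        p=onz(c,*b[1],.0155)
        if abs(p[1])<.13 and .58<p[0]<.70: print(n,b[0],b[1],p.round(4))
    yel=(H[...,0]>23)&(H[...,0]<33)&(H[...,1]>190)&(H[...,2]>120)
    for b in blobs(yel,15):
        p=onz(c,*b[1],.0725)
        if abs(p[1])<.2 and .5<p[0]<.6: print(n,'yel',b[0],b[1],p.round(4))
    save(c,'g_%s.png'%n,(220,130,350,230) if n=='top' else (220,180,360,300),5)
E
```

```text
top 100 (np.float64(275.2), np.float64(161.0)) [0.6662 0.0028 0.0155]
top 27 (np.float64(301.0), np.float64(164.6)) [ 0.6564 -0.0656  0.0155]
top 9 (np.float64(254.0), np.float64(172.0)) [0.6367 0.0589 0.0155]
top 9 (np.float64(262.0), np.float64(173.0)) [0.634  0.0377 0.0155]
top 8 (np.float64(270.2), np.float64(174.4)) [0.6303 0.016  0.0155]
top 9 (np.float64(278.3), np.float64(175.9)) [ 0.6262 -0.0054  0.0155]
top 9 (np.float64(286.7), np.float64(177.1)) [ 0.623  -0.0276  0.0155]
top 7 (np.float64(295.0), np.float64(178.3)) [ 0.6198 -0.0495  0.0155]
top yel 68 (np.float64(233.2), np.float64(197.9)) [0.5613 0.1086 0.0725]
scene 89 (np.float64(251.0), np.float64(254.8)) [ 0.6287 -0.0844  0.0155]
scene 235 (np.float64(280.0), np.float64(264.6)) [ 0.6389 -0.012   0.0155]
scene 9 (np.float64(309.0), np.float64(270.0)) [0.638  0.0565 0.0155]
scene 26 (np.float64(300.2), np.float64(278.1)) [0.6624 0.0409 0.0155]
scene yel 70 (np.float64(244.4), np.float64(202.8)) [ 0.5261 -0.1236  0.0725]
scene yel 76 (np.float64(338.4), np.float64(233.3)) [0.5603 0.1077 0.0725]
```

View pics/g_top.png

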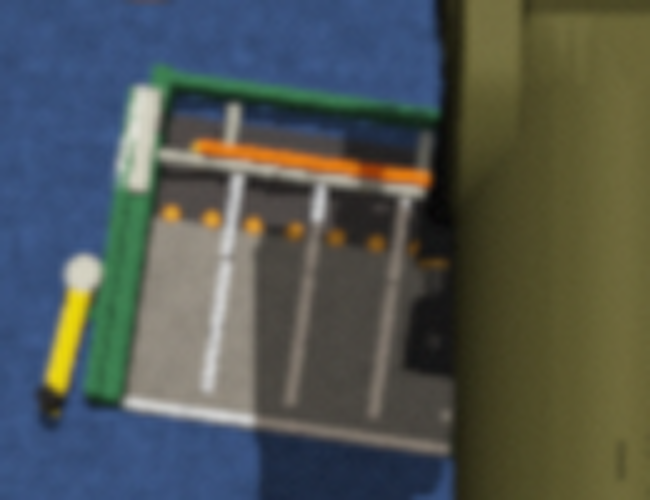

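View pics/g_scene.png

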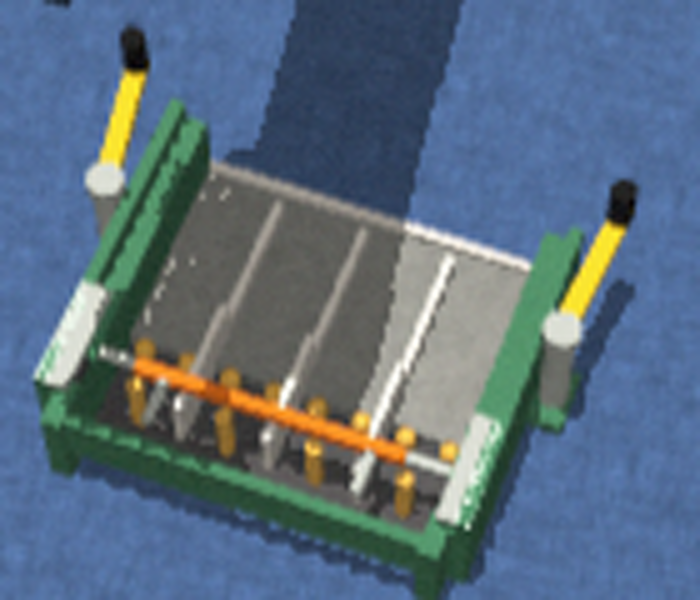

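```bash
cat >> h.py <<'E'
JT=np.array([.6354,-.0186]); JY=-8.35
def J(x,y,z):
    a=np.radians(JY); return np.array([JT[0]+(x*np.cos(a)-y*np.sin(a))/1000,JT[1]+(x*np.sin(a)+y*np.cos(a))/1000,z/1000])
def invJ(p):
    a=np.radians(JY); d=(np.array(p)[:2]-JT)*1000; return np.array([d[0]*np.cos(a)+d[1]*np.sin(a),-d[0]*np.sin(a)+d[1]*np.cos(a),p[2]*1000])
def nj(x,y,z,yaw=90):
    o=st(); print('jig tcp',invJ(o['tool_pos']).round(1),'yaw',round(o['tool_rot'][2]-JY,1)); need(J(x,y,z),yaw+JY,o)
E
python3 - <<'E'
from h import *
nj(-62,-66,80)
E
```

```text
6.98 [ 0.5954 -0.0969  0.342 ] [-178.87    0.85   82.24] F [0.9 0.1 0.3] w 0.0353
jig tcp [-28.2 -83.3 342. ] yaw 90.6
need shift [ 0.0215 -0.0284  0.2623] turn units [-0.039  0.03   0.02 ] deg 0.6
```

>>> {"fn": "servo_tool", "kwargs": {
  "moves": "0.004 -0.005 0.03 -0.02 0.015 0.01 1;0.004 -0.005 0.035 -0.02 0.015 0.01 1;0.004 -0.006 0.035 0 0 0 1;0.004 -0.006 0.035 0 0 0 1;0.004 -0.006 0.035 0 0 0 1;0 0 0.035 0 0 0 1;0 0 0.03 0 0 0 1;0 0 0.01 0 0 0 1;0 0 0 0 0 0 1;0 0 0 0 0 0 1"
}}

```text
time_s: 7.82
tool_pos: [0.5634, -0.0864, 0.0817]
tool_rot: [-179.8, 0.2, 80.5]
force: [-0.0, -0.7, -0.8]
grip_width: 0.0348
```

```bash
python3 - <<'E'
from h import *
nj(-62,-66,33.5)
E
```

```text
7.82 [ 0.5634 -0.0864  0.0817] [-179.75    0.19   80.46] F [-0.  -0.7 -0.8] w 0.0348
jig tcp [-61.4 -77.6  81.7] yaw 88.8
need shift [ 0.0117 -0.0007  0.0482] turn units [-0.009  0.007 -0.041] deg -1.2
```

>>> {"fn": "servo_tool", "kwargs": {
  "moves": "0.006 0 0 0 0 -0.02 1;0.005 0 0 0 0 -0.02 1;0 0 0 0 0 0 1;0 0 0.01 0 0 0 1;0 0 0.01 0 0 0 1;0 0 0 0 0 0 1;0 0 0 0 0 0 1"
}}

```text
time_s: 8.4
tool_pos: [0.572, -0.0756, 0.0683]
tool_rot: [179.4, 0.2, 81.7]
force: [0.4, -0.7, -1.7]
grip_width: 0.0349
```

```bash
python3 - <<'E'
from h import *
nj(-62,-66,33.5)
c=cam('wrist'); save(c,'h1.png')
E
```

```text
8.4 [ 0.572  -0.0756  0.0683] [179.41   0.24  81.67] F [ 0.4 -0.7 -1.7] w 0.0349
jig tcp [-54.4 -65.6  68.3] yaw 90.0
need shift [-0.0002 -0.0079  0.0347] turn units [0.021 0.008 0.001] deg 0.0
```

View pics/h1.png

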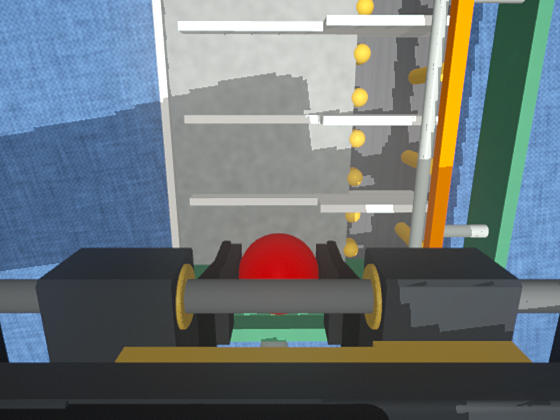

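>>> {"fn": "servo_tool", "kwargs": {
  "moves": "0 -0.004 0.008 0.01 0 0 1;0 -0.004 0.008 0.01 0 0 1;0 0 0.008 0 0 0 1;0 0 0.006 0 0 0 1;0 0 0 0 0 0 1"
}}

```text
time_s: 8.87
tool_pos: [0.5624, -0.0749, 0.0347]
tool_rot: [-179.9, 0.3, 81.6]
force: [-1.3, -0.6, 0.3]
grip_width: 0.0352
```

```bash
python3 - <<'E'
from h import *
nj(-62,-66,33.5)
E
```

```text
8.87 [ 0.5624 -0.0749  0.0347] [-179.87    0.26   81.63] F [-1.3 -0.6  0.3] w 0.0352
jig tcp [-64.  -66.3  34.7] yaw 90.0
need shift [0.0003 0.002  0.0012] turn units [-0.005  0.009 -0.001] deg -0.0
```

>>> {"fn": "servo_tool", "kwargs": {
  "moves": "0 0 0.0015 0 0 0 1;0 0 0 0 0 0 0;0 0 0 0 0 0 -0.15;0 0 0 0 0 0 -0.15;0 0 0 0 0 0 -0.15;0 0 -0.015 0 0 0 -0.15;0 0 -0.02 0 0 0 -0.15;0 0 -0.02 0 0 0 0;0 0 0 0 0 0 1"
}}

```text
time_s: 9.62
tool_pos: [0.5624, -0.0744, 0.0894]
tool_rot: [-179.8, 0.2, 81.6]
force: [1.0, -0.6, 1.1]
grip_width: 0.043
```

```bash
python3 - <<'E'
from h import *
nj(-115,-66,80)
c=cam('wrist'); save(c,'h2.png')
for b in redballs(c,.032): print(b, invJ(b[1]).round(1))
E
```

```text
9.62 [ 0.5624 -0.0744  0.0894] [-179.78    0.22   81.64] F [ 1.  -0.6  1.1] w 0.043
jig tcp [-64.1 -65.8  89.4] yaw 90.0
need shift [-0.0001 -0.0509  0.0096] turn units [-0.008  0.008 -0.   ] deg -0.0
((2731, (np.float64(277.8), np.float64(231.1)), (np.int32(249), np.int32(202), np.int32(59), np.int32(59))), array([ 0.5623, -0.0748,  0.032 ])) [-64.2 -66.2  32. ]
```

View pics/h2.png

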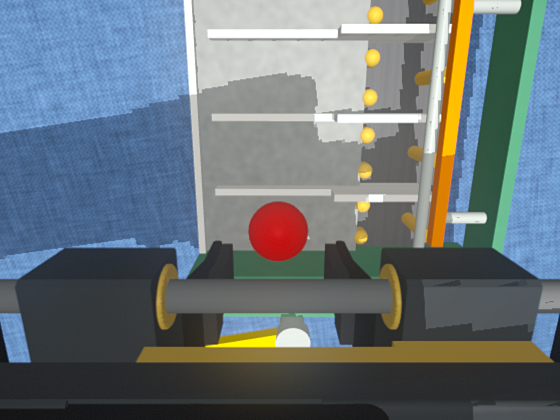

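>>> {"fn": "servo_tool", "kwargs": {
  "moves": "0 -0.012 0 0 0 0 1;0 -0.014 0 0 0 0 1;0 -0.014 0 0 0 0 1;0 -0.004 0 0 0 0 1;0 0 0.01 0 0 0 1;0 0 0.015 0 0 0 1;0 0 0.015 0 0 0 1;0 0 0.01 0 0 0 1;0 0 0 0 0 0 1"
}}

```text
time_s: 10.42
tool_pos: [0.5167, -0.0689, 0.0311]
tool_rot: [-179.7, 0.2, 81.6]
force: [-0.8, 0.5, -0.4]
grip_width: 0.0005
```

```bash
python3 - <<'E'
from h import *
nj(-33,-66,33)
E
```

```text
10.42 [ 0.5167 -0.0689  0.0311] [-179.7     0.23   81.58] F [-0.8  0.5 -0.4] w 0.0005
jig tcp [-110.1  -67.    31.1] yaw 89.9
need shift [ 0.001   0.0771 -0.0023] turn units [-0.01   0.008 -0.002] deg -0.1
```

>>> {"fn": "servo_tool", "kwargs": {
  "moves": "0 0.005 -0.001 0 0 0 1;0 0.005 -0.001 0 0 0 1;0 0.005 0 0 0 0 1;0 0.005 0 0 0 0 1;0 0.005 0 0 0 0 1;0 0.005 0 0 0 0 1;0 0.005 0 0 0 0 1;0 0.005 0 0 0 0 1;0 0.005 0 0 0 0 1;0 0.005 0 0 0 0 1"
}}

```text
time_s: 11.25
tool_pos: [0.574, -0.0771, 0.0345]
tool_rot: [-179.9, 0.2, 81.6]
force: [-0.6, -0.2, 0.5]
grip_width: 0.0006
```

```bash
python3 - <<'E'
from h import *
nj(-33,-66,33)
c=cam('wrist'); save(c,'h3.png')
for b in redballs(c,.032): print(b, invJ(b[1]).round(1))
E
```

```text
11.25 [ 0.574  -0.0771  0.0345] [-179.91    0.2    81.55] F [-0.6 -0.2  0.5] w 0.0006
jig tcp [-52.3 -66.8  34.5] yaw 89.9
need shift [0.0009 0.0193 0.0015] turn units [-0.003  0.007 -0.003] deg -0.1
((716, (np.float64(337.4), np.float64(241.0)), (np.int32(307), np.int32(233), np.int32(63), np.int32(15))), array([ 0.6025, -0.0667,  0.032 ])) [-25.6 -52.4  32. ]
```

View pics/h3.png

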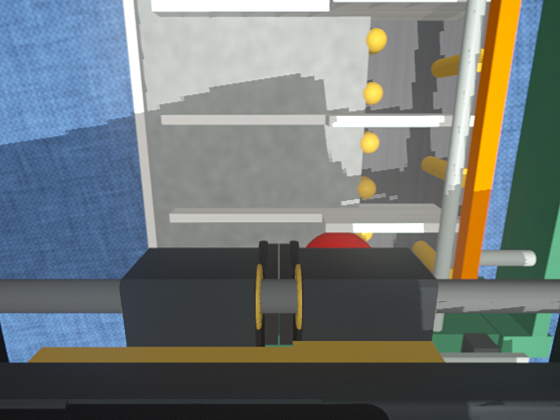

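>>> {"fn": "servo_tool", "kwargs": {
  "moves": "0 0.004 0 0 0 0 1;0 0.004 0 0 0 0 1;0 0.004 0 0 0 0 1;0 0.003 0 0 0 0 1;0 0.001 0 0 0 0 1;0 0 0 0 0 0 1"
}}

```text
time_s: 11.8
tool_pos: [0.5926, -0.0799, 0.0343]
tool_rot: [-179.9, 0.2, 81.5]
force: [-0.3, 0.5, 0.1]
grip_width: 0.0006
```

```bash
python3 - <<'E'
from h import *
nj(-33,-66,33)
c=cam('wrist'); save(c,'h4.png',(100,100,500,380),2)
c=cam('scene'); save(c,'h5.png',(220,180,360,300),5)
for b in redballs(c,.0292): print(b, invJ(b[1]).round(1))
E
```

```text
11.8 [ 0.5926 -0.0799  0.0343] [-1.7994e+02  1.7000e-01  8.1550e+01] F [-0.3  0.5  0.1] w 0.0006
jig tcp [-33.4 -66.8  34.3] yaw 89.9
need shift [0.0008 0.0004 0.0013] turn units [-0.002  0.006 -0.004] deg -0.1
((142, (np.float64(188.5), np.float64(178.0)), (np.int32(182), np.int32(172), np.int32(14), np.int32(13))), array([ 0.4574, -0.293 ,  0.0292])) [-136.3 -297.3   29.2]
((157, (np.float64(166.5), np.float64(207.8)), (np.int32(160), np.int32(201), np.int32(14), np.int32(14))), array([ 0.5547, -0.3172,  0.0292])) [ -36.5 -307.2   29.2]
((88, (np.float64(426.8), np.float64(251.4)), (np.int32(415), np.int32(220), np.int32(25), np.int32(63))), array([0.539 , 0.3157, 0.0292])) [-143.9  316.8   29.2]
((767, (np.float64(107.0), np.float64(275.3)), (np.int32(91), np.int32(258), np.int32(33), np.int32(35))), array([ 0.7558, -0.3876,  0.0292])) [ 172.7 -347.6   29.2]
((282, (np.float64(539.9), np.float64(277.5)), (np.int32(531), np.int32(268), np.int32(20), np.int32(21))), array([0.5511, 0.5702, 0.0292])) [-168.9  570.3   29.2]
((151, (np.float64(23.5), np.float64(310.2)), (np.int32(16), n
[... 1357 characters left out ...]
8))), array([0.8725, 0.1487, 0.0292])) [210.3 200.   29.2]
((193, (np.float64(378.6), np.float64(388.7)), (np.int32(370), np.int32(380), np.int32(18), np.int32(19))), array([0.8723, 0.246 , 0.0292])) [196.  296.2  29.2]
((196, (np.float64(427.5), np.float64(399.4)), (np.int32(418), np.int32(390), np.int32(19), np.int32(20))), array([0.872 , 0.3436, 0.0292])) [181.5 392.7  29.2]
((198, (np.float64(477.4), np.float64(410.3)), (np.int32(468), np.int32(401), np.int32(19), np.int32(19))), array([0.8716, 0.441 , 0.0292])) [167.  489.   29.2]
((72, (np.float64(526.8), np.float64(416.7)), (np.int32(519), np.int32(412), np.int32(16), np.int32(8))), array([0.863 , 0.5355, 0.0292])) [144.7 581.3  29.2]
```

View pics/h5.png

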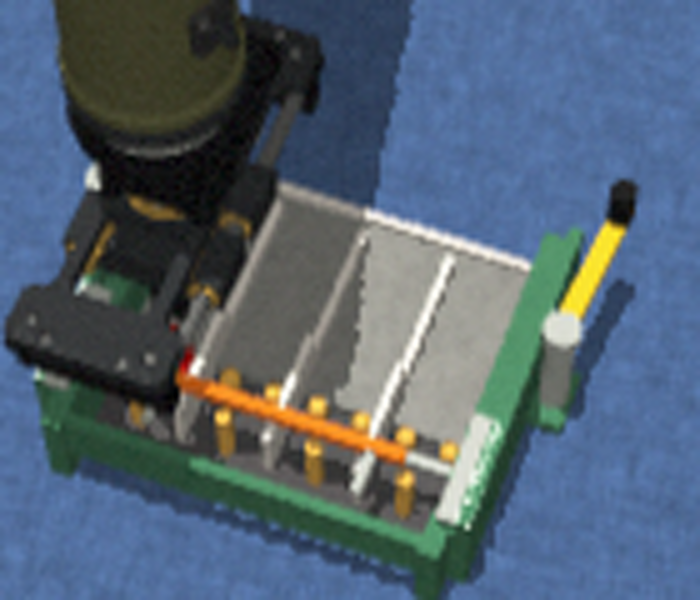

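>>> {"fn": "servo_tool", "kwargs": {
  "moves": "0 -0.01 0 0 0 0 1;0 -0.02 0 0 0 0 1;0 -0.01 -0.01 0 0 0 0;0 -0.01 -0.03 0 0 0 -1;-0.01 0 -0.035 0 0 0 -1;-0.01 0 -0.035 0 0 0 -1;-0.01 0 -0.02 0 0 0 -1;0 0 0 0 0 0 -1"
}}

```text
time_s: 12.57
tool_pos: [0.5318, -0.1008, 0.1666]
tool_rot: [-179.4, 0.2, 81.7]
force: [1.5, -1.1, 0.2]
grip_width: 0.0324
```

```bash
cat >> h.py <<'E'
def chk(c,z=.0292):
    for b in redballs(c,z):
        q=invJ(b[1])
        if abs(q[1])<100 and -130<q[0]<40: print('ball',b[0][0],b[0][1],b[0][2][2:],q.round(1))
E
python3 - <<'E'
from h import *
nj(0,0,0)
c=cam('wrist'); save(c,'i1.png'); chk(c); chk(c,.032)
E
```

```text
12.57 [ 0.5318 -0.1008  0.1666] [-179.42    0.19   81.74] F [ 1.5 -1.1  0.2] w 0.0324
jig tcp [-90.5 -96.3 166.6] yaw 90.1
need shift [0.0968 0.0924 0.1653] turn units [-0.02   0.007  0.003] deg 0.1
ball 1658 (np.float64(395.5), np.float64(159.9)) (np.int32(47), np.int32(45)) [  0.2 -65.7  29.2]
ball 1658 (np.float64(395.5), np.float64(159.9)) (np.int32(47), np.int32(45)) [ -0.6 -65.2  32. ]
```

View pics/i1.png

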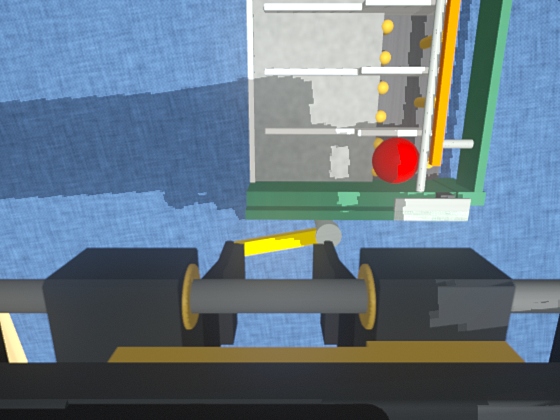

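>>> {"fn": "servo_tool", "kwargs": {
  "moves": "-0.032 -0.008 0 0 0 0 -1;-0.032 -0.008 0 0 0 0 -1;-0.032 -0.008 0 0 0 0 -1;-0.032 -0.008 0 0 0 0 -1;-0.032 -0.008 0 0 0 0.1 -1;-0.032 -0.008 0 0 0 0.2 -1;0 0 0 0 0 0.24 -1;0 0 0 0 0 0.24 -1;0 0 0.004 0 0 0.24 -1;0 0 0.005 0 0 0.24 -1;0 0 0.005 0 0 0.24 -1;0 0 0.005 0 0 0.24 -1;0 0 0.005 0 0 0.24 -1;0 0 0.005 0 0 0.24 -1;0 0 0.005 0 0 0.24 -1;0 0 0.005 0 0 0.24 -1;0 0 0.005 0 0 0.24 -1;0 0 0.005 0 0 0.24 -1;0 0 0 0 0 0.1 -1;0 0 0 0 0 0 -1"
}}

```text
time_s: 14.28
tool_pos: [0.437, -0.267, 0.0821]
tool_rot: [-179.0, 3.2, -14.8]
force: [0.3, 0.9, 0.6]
grip_width: 0.0866
```

```bash
python3 - <<'E'
from h import *
st(); need([.457,-.2918,.028],-14)
E
```

```text
14.28 [ 0.437  -0.267   0.0821] [-179.05    3.15  -14.76] F [0.3 0.9 0.6] w 0.0866
need shift [0.0286 0.0198 0.0523] turn units [-0.034  0.11  -0.027] deg -0.8
```

>>> {"fn": "servo_tool", "kwargs": {
  "moves": "0.014 0.01 0 -0.03 0.09 -0.025 -1;0.012 0.009 0 0 0 0 -1;0 0 0 0 0 0 -1;0 0 0 0 0 0 -1"
}}

```text
time_s: 14.62
tool_pos: [0.4556, -0.2877, 0.0757]
tool_rot: [-179.7, 1.0, -13.5]
force: [-0.5, 0.6, 0.0]
grip_width: 0.0871
```

```bash
python3 - <<'E'
from h import *
st(); need([.457,-.2918,.028],-14)
c=cam('wrist')
for b in redballs(c): print(b[0][1],b[1])
E
```

```text
14.62 [ 0.4556 -0.2877  0.0757] [-179.68    0.96  -13.46] F [-0.5  0.6  0. ] w 0.0871
need shift [0.0031 0.004  0.0476] turn units [-0.011  0.034  0.019] deg 0.5
(np.float64(289.7), np.float64(37.8)) [ 0.5554 -0.3165  0.0286]
(np.float64(285.3), np.float64(233.6)) [ 0.4559 -0.2911  0.0286]
```

>>> {"fn": "servo_tool", "kwargs": {
  "moves": "0.002 0.004 0.014 -0.01 0.03 0.015 -1;0 0 0.014 0 0 0 -1;0 0 0.013 0 0 0 -1;0 0 0.004 0 0 0 -1;0 0 0 0 0 0 -1"
}}

```text
time_s: 15.08
tool_pos: [0.4553, -0.2888, 0.0289]
tool_rot: [-179.9, 0.2, -13.6]
force: [0.1, -0.1, 0.1]
grip_width: 0.0872
```

```bash
python3 - <<'E'
from h import *
st(); need([.457,-.2918,.028],-14)
E
```

```text
15.08 [ 0.4553 -0.2888  0.0289] [-1.7992e+02  1.6000e-01 -1.3620e+01] F [ 0.1 -0.1  0.1] w 0.0872
need shift [0.0024 0.0026 0.0008] turn units [-0.003  0.005  0.013] deg 0.4
```

>>> {"fn": "servo_tool", "kwargs": {
  "moves": "0.002 0.0025 0 0 0 0 1;0 0 0 0 0 0 1;0 0 0 0 0 0 1;0 0 0 0 0 0 1;0 0 0 0 0 0 1;0 0 0 0 0 0 1;0 0 0 0 0 0 1;0 0 0 0 0 0 1;0 0 0 0 0 0 1;0 0 0 0 0 0 1;0 0 0 0 0 0 1;0 0 0 0 0 0 1"
}}

```text
time_s: 16.08
tool_pos: [0.4585, -0.2924, 0.0323]
tool_rot: [180.0, -0.1, -13.6]
force: [0.4, 0.6, 0.1]
grip_width: 0.0347
```

>>> {"fn": "servo_tool", "kwargs": {
  "moves": "0 0 -0.02 0 0 0 1;0 0 -0.03 0 0 0 1;0 0 -0.03 0 0 -0.15 1;0 0 -0.02 0 0 -0.24 1;0 0 -0.02 0 0 -0.24 1;0 0 -0.01 0 0 -0.24 1;0 0 0 0 0 -0.24 1;0 0 0 0 0 -0.24 1;0 0 0 0 0 -0.24 1;0 0 0 0 0 -0.24 1;0 0 0 0 0 -0.24 1;0 0 0 0 0 -0.24 1;0 0 0 0 0 -0.24 1;0 0 0 0 0 -0.24 1;0 0 0 0 0 -0.24 1;0 0 0 0 0 -0.24 1;0 0 0 0 0 -0.2 1;0 0 0 0 0 0 1"
}}

```text
time_s: 17.58
tool_pos: [0.456, -0.29, 0.1662]
tool_rot: [-179.8, -0.2, 90.1]
force: [0.4, 0.0, -0.2]
grip_width: 0.0346
```

```bash
python3 - <<'E'
from h import *
nj(-62,-22,120)
E
```

```text
17.58 [ 0.456  -0.29    0.1662] [-179.78   -0.18   90.14] F [ 0.4  0.  -0.2] w 0.0346
jig tcp [-138.  -294.6  166.2] yaw 98.5
need shift [0.2582 0.1156 0.0466] turn units [-0.008 -0.006  0.296] deg 8.5
```

>>> {"fn": "servo_tool", "kwargs": {
  "moves": "0.03 0.014 0 0 0 0 1;0.032 0.0145 0 0 0 0 1;0.032 0.0145 0 0 0 0 1;0.032 0.0145 0 0 0 0 1;0.032 0.0145 0 0 0 0 1;0.032 0.0145 0 0 0 0 1;0.032 0.0145 0 0 0 0 1;0.03 0.0145 0.01 0 0 0 1;0 0 0.015 0 0 0.14 1;0 0 0.015 0 0 0.14 1;0 0 0 0 0 0 1;0 0 0 0 0 0 1"
}}

```text
time_s: 18.58
tool_pos: [0.579, -0.0287, 0.1245]
tool_rot: [-179.9, -0.2, 79.4]
force: [-0.1, 0.3, 0.5]
grip_width: 0.0349
```

```bash
python3 - <<'E'
from h import *
nj(-62,-22,70)
E
```

```text
18.58 [ 0.579  -0.0287  0.1245] [-179.86   -0.23   79.38] F [-0.1  0.3  0.5] w 0.0349
jig tcp [-54.4 -18.2 124.5] yaw 87.7
need shift [-0.0044 -0.0073  0.0545] turn units [-0.005 -0.008 -0.079] deg -2.3
```

>>> {"fn": "servo_tool", "kwargs": {
  "moves": "-0.002 -0.004 0.02 0 0 -0.04 1;-0.002 -0.003 0.02 0 0 -0.04 1;0 0 0.014 0 0 0 1;0 0 0 0 0 0 1;0 0 0 0 0 0 1"
}}

```text
time_s: 19.0
tool_pos: [0.5732, -0.0351, 0.0734]
tool_rot: [179.8, -0.1, 81.6]
force: [-0.3, -0.3, 0.2]
grip_width: 0.0348
```

```bash
python3 - <<'E'
from h import *
nj(-62,-22,36.5)
E
```

```text
19.0 [ 0.5732 -0.0351  0.0734] [ 1.7981e+02 -1.2000e-01  8.1590e+01] F [-0.3 -0.3  0.2] w 0.0348
jig tcp [-59.1 -25.3  73.4] yaw 89.9
need shift [ 0.0033 -0.003   0.0369] turn units [ 0.007 -0.004 -0.002] deg -0.1
```

>>> {"fn": "servo_tool", "kwargs": {
  "moves": "0.003 -0.002 0.01 0 0 0 1;0 0 0.01 0 0 0 1;0 0 0.01 0 0 0 1;0 0 0.004 0 0 0 1;0 0 0 0 0 0 1"
}}

```text
time_s: 19.42
tool_pos: [0.5745, -0.0333, 0.0404]
tool_rot: [179.4, -0.1, 81.4]
force: [-0.1, 0.5, -0.6]
grip_width: 0.035
```

```bash
python3 - <<'E'
from h import *
nj(-62,-22,36.2)
E
```

```text
19.42 [ 0.5745 -0.0333  0.0404] [ 1.7944e+02 -8.0000e-02  8.1430e+01] F [-0.1  0.5 -0.6] w 0.035
jig tcp [-58.2 -23.4  40.4] yaw 89.8
need shift [ 0.0014 -0.0039  0.0042] turn units [ 0.02  -0.003 -0.008] deg -0.2
```

>>> {"fn": "servo_tool", "kwargs": {
  "moves": "0.001 -0.001 0.004 0 0 0 1;0 0 0 0 0 0 1;0 0 0 0 0 0 0;0 0 0 0 0 0 -0.15;0 0 0 0 0 0 -0.15;0 0 0 0 0 0 -0.15;0 0 -0.015 0 0 0 -0.15;0 0 -0.02 0 0 0 -0.15;0 0 -0.02 0 0 0 0;0 0 0 0 0 0 1"
}}

```text
time_s: 20.25
tool_pos: [0.5729, -0.0314, 0.0929]
tool_rot: [179.5, -0.1, 81.5]
force: [2.0, 1.5, 0.2]
grip_width: 0.043
```

```bash
python3 - <<'E'
from h import *
nj(-105,-22,80)
c=cam('wrist'); save(c,'j2.png')
chk(c,.032)
E
```

```text
20.25 [ 0.5729 -0.0314  0.0929] [ 1.7953e+02 -1.1000e-01  8.1480e+01] F [2.  1.5 0.2] w 0.043
jig tcp [-60.  -21.7  92.9] yaw 89.8
need shift [-0.0004 -0.0451  0.0125] turn units [ 0.017 -0.004 -0.006] deg -0.2
ball 2587 (np.float64(279.6), np.float64(232.1)) (np.int32(58), np.int32(57)) [-58.3 -23.7  32. ]
ball 95 (np.float64(372.7), np.float64(274.0)) (np.int32(16), np.int32(8)) [  0.4 -52.   32. ]
```

>>> {"fn": "servo_tool", "kwargs": {
  "moves": "0 -0.012 0 0 0 0 1;0 -0.013 0 0 0 0 1;0 -0.013 0 0 0 0 1;0 -0.004 0 0 0 0 1;0 0 0.01 0 0 0 1;0 0 0.015 0 0 0 1;0 0 0.015 0 0 0 1;0 0 0.012 0 0 0 1;0 0 0 0 0 0 1"
}}

```text
time_s: 21.05
tool_pos: [0.5292, -0.0263, 0.0312]
tool_rot: [179.7, -0.1, 81.4]
force: [-0.8, 0.3, 0.6]
grip_width: 0.0002
```

```bash
python3 - <<'E'
from h import *
nj(-33,-22,33)
E
```

```text
21.05 [ 0.5292 -0.0263  0.0312] [ 1.7968e+02 -7.0000e-02  8.1390e+01] F [-0.8  0.3  0.6] w 0.0002
jig tcp [-104.   -23.1   31.2] yaw 89.7
need shift [ 0.0014  0.071  -0.0014] turn units [ 0.011 -0.003 -0.009] deg -0.3
```

>>> {"fn": "servo_tool", "kwargs": {
  "moves": "0 0.005 -0.001 0 0 0 1;0 0.005 -0.001 0 0 0 1;0 0.005 0 0 0 0 1;0 0.005 0 0 0 0 1;0 0.005 0 0 0 0 1;0 0.005 0 0 0 0 1;0 0.005 0 0 0 0 1;0 0.005 0 0 0 0 1;0 0.005 0 0 0 0 1;0 0.005 0 0 0 0 1;0 0.003 0 0 0 0 1;0 0.002 0 0 0 0 1;0 0 0 0 0 0 1"
}}

```text
time_s: 22.13
tool_pos: [0.5929, -0.0358, 0.0347]
tool_rot: [179.5, -0.1, 81.3]
force: [-0.5, -0.7, -0.3]
grip_width: 0.0006
```

```bash
python3 - <<'E'
from h import *
nj(-33,-22,33)
E
```

```text
22.13 [ 0.5929 -0.0358  0.0347] [ 1.7947e+02 -1.5000e-01  8.1330e+01] F [-0.5 -0.7 -0.3] w 0.0006
jig tcp [-39.5 -23.2  34.7] yaw 89.7
need shift [0.0013 0.0065 0.0017] turn units [ 0.019 -0.005 -0.011] deg -0.3
```

>>> {"fn": "servo_tool", "kwargs": {
  "moves": "0 0.003 0 0 0 0 1;0 0.002 0 0 0 0 1;0 0.001 0 0 0 0 1;0 0 0 0 0 0 1;0 -0.01 0 0 0 0 1;0 -0.02 0 0 0 0 1;0 -0.01 -0.01 0 0 0 1;0 -0.01 -0.03 0 0 0 0;-0.02 0 -0.03 0 0 0 -1;-0.03 0 -0.03 0 0 0 -1;-0.03 0 -0.02 0 0 0 -1;0 0 0 0 0 0 -1"
}}

```text
time_s: 23.13
tool_pos: [0.5254, -0.1065, 0.1547]
tool_rot: [-179.8, -0.1, 81.8]
force: [0.2, -1.3, -0.0]
grip_width: 0.0259
```

```bash
python3 - <<'E'
from h import *
nj(0,0,0)
c=cam('wrist'); save(c,'j3.png'); chk(c);need([.5535,-.3163,.1],-14)
E
```

```text
23.13 [ 0.5254 -0.1065  0.1547] [-1.7984e+02 -6.0000e-02  8.1810e+01] F [ 0.2 -1.3 -0. ] w 0.0259
jig tcp [ -96.1 -102.9  154.7] yaw 90.2
need shift [0.1025 0.0968 0.1545] turn units [-0.005 -0.002  0.006] deg 0.2
ball 2097 (np.float64(412.7), np.float64(92.5)) (np.int32(52), np.int32(52)) [  0.2 -21.4  29.2]
ball 1850 (np.float64(406.8), np.float64(154.0)) (np.int32(50), np.int32(47)) [  0.2 -65.5  29.2]
need shift [-0.2073  0.0582  0.0524] turn units [-1.200e-02  2.000e-03  3.348e+00] deg 95.9
```

View pics/j3.png

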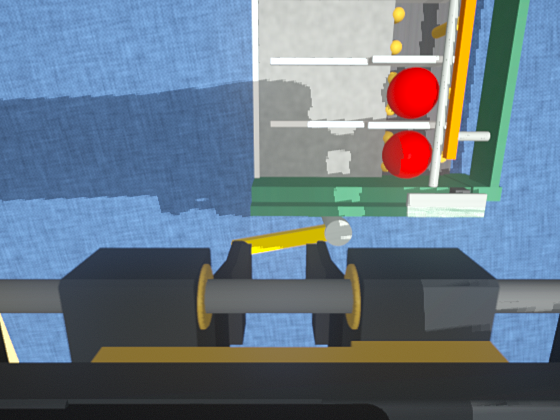

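>>> {"fn": "servo_tool", "kwargs": {
  "moves": "-0.028 0.008 0 0 0 0 -1;-0.03 0.008 0 0 0 0 -1;-0.03 0.008 0 0 0 0 -1;-0.03 0.008 0 0 0 0 -1;-0.03 0.008 0 0 0 0 -1;-0.028 0.008 0 0 0 0.1 -1;-0.01 0 0 0 0 0.2 -1;0 0 0 0 0 0.24 -1;0 0 0 0 0 0.24 -1;0 0 0.003 0 0 0.24 -1;0 0 0.004 0 0 0.24 -1;0 0 0.004 0 0 0.24 -1;0 0 0.004 0 0 0.24 -1;0 0 0.004 0 0 0.24 -1;0 0 0.004 0 0 0.24 -1;0 0 0.004 0 0 0.24 -1;0 0 0.004 0 0 0.24 -1;0 0 0 0 0 0.24 -1;0 0 0 0 0 0.24 -1;0 0 0 0 0 0 -1"
}}

```text
time_s: 24.85
tool_pos: [0.5355, -0.2688, 0.0975]
tool_rot: [-178.6, 2.1, -11.8]
force: [1.1, 0.1, -0.2]
grip_width: 0.0872
```

```bash
python3 - <<'E'
from h import *
st(); need([.5537,-.3163,.028],-14)
E
```

```text
24.85 [ 0.5355 -0.2688  0.0975] [-178.64    2.1   -11.85] F [ 1.1  0.1 -0.2] w 0.0872
need shift [0.0301 0.0444 0.0674] turn units [-0.046  0.074  0.074] deg 2.1
```

>>> {"fn": "servo_tool", "kwargs": {
  "moves": "0.01 0.015 0 -0.04 0.06 0.06 -1;0.01 0.015 0.005 0 0 0 -1;0.009 0.013 0.005 0 0 0 -1;0 0 0 0 0 0 -1;0 0 0 0 0 0 -1"
}}

```text
time_s: 25.27
tool_pos: [0.5538, -0.3096, 0.0823]
tool_rot: [-179.5, 0.7, -12.3]
force: [0.2, 0.7, -0.2]
grip_width: 0.0869
```

```bash
python3 - <<'E'
from h import *
st(); need([.5537,-.3163,.028],-14)
c=cam('wrist')
for b in redballs(c): print(b[0][1],b[1])
E
```

```text
25.27 [ 0.5538 -0.3096  0.0823] [-179.55    0.7   -12.3 ] F [ 0.2  0.7 -0.2] w 0.0869
need shift [0.002  0.007  0.0542] turn units [-0.016  0.025  0.059] deg 1.7
(np.float64(290.2), np.float64(229.6)) [ 0.5539 -0.3159  0.0286]
```

>>> {"fn": "servo_tool", "kwargs": {
  "moves": "0.001 0.006 0.014 -0.01 0.02 0.05 -1;0 0 0.015 0 0 0 -1;0 0 0.015 0 0 0 -1;0 0 0.007 0 0 0 -1;0 0 0 0 0 0 -1"
}}

```text
time_s: 25.73
tool_pos: [0.5537, -0.3095, 0.0311]
tool_rot: [-179.7, 0.1, -13.2]
force: [0.1, -0.6, 1.1]
grip_width: 0.0872
```

```bash
python3 - <<'E'
from h import *
st(); need([.5537,-.3163,.028],-14)
E
```

```text
25.73 [ 0.5537 -0.3095  0.0311] [-1.797e+02  5.000e-02 -1.319e+01] F [ 0.1 -0.6  1.1] w 0.0872
need shift [0.0015 0.0067 0.0031] turn units [-0.01   0.002  0.028] deg 0.8
```

>>> {"fn": "servo_tool", "kwargs": {
  "moves": "0.001 0.006 0.002 0 0 0 1;0 0 0.001 0 0 0 1;0 0 0 0 0 0 1;0 0 0 0 0 0 1;0 0 0 0 0 0 1;0 0 0 0 0 0 1;0 0 0 0 0 0 1;0 0 0 0 0 0 1;0 0 0 0 0 0 1;0 0 0 0 0 0 1;0 0 0 0 0 0 1;0 0 0 0 0 0 1"
}}

```text
time_s: 26.73
tool_pos: [0.5555, -0.3166, 0.0325]
tool_rot: [-179.8, -0.3, -13.0]
force: [-0.6, -0.7, 0.5]
grip_width: 0.0349
```

>>> {"fn": "servo_tool", "kwargs": {
  "moves": "0 0 -0.02 0 0 0 1;0 0 -0.03 0 0 0 1;0 0 -0.03 0 0 -0.15 1;0 0 -0.02 0 0 -0.24 1;0 0 -0.02 0 0 -0.24 1;0 0 -0.01 0 0 -0.24 1;0 0 0 0 0 -0.24 1;0 0 0 0 0 -0.24 1;0 0 0 0 0 -0.24 1;0 0 0 0 0 -0.24 1;0 0 0 0 0 -0.24 1;0 0 0 0 0 -0.24 1;0 0 0 0 0 -0.24 1;0 0 0 0 0 -0.24 1;0 0 0 0 0 -0.24 1;0 0 0 0 0 -0.15 1;0 0 0 0 0 -0.02 1;0 0 0 0 0 0 1"
}}

```text
time_s: 28.23
tool_pos: [0.5536, -0.311, 0.1653]
tool_rot: [-179.9, -0.6, 82.6]
force: [-1.2, 0.3, -1.1]
grip_width: 0.0348
```

```bash
python3 - <<'E'
from h import *
nj(-62,22,120)
E
```

```text
28.23 [ 0.5536 -0.311   0.1653] [-179.89   -0.58   82.57] F [-1.2  0.3 -1.1] w 0.0348
jig tcp [ -38.5 -301.2  165.3] yaw 90.9
need shift [ 0.3231 -0.0182  0.0486] turn units [-0.004 -0.02   0.032] deg 0.9
```

>>> {"fn": "servo_tool", "kwargs": {
  "moves": "0.03 -0.002 0 0 -0.01 0.03 1;0.034 -0.002 0 0 0 0 1;0.034 -0.002 0 0 0 0 1;0.034 -0.002 0 0 0 0 1;0.034 -0.002 0 0 0 0 1;0.034 -0.002 0 0 0 0 1;0.034 -0.002 0 0 0 0 1;0.034 -0.002 0.01 0 0 0 1;0.032 -0.002 0.015 0 0 0 1;0.01 0 0.015 0 0 0 1;0 0 0 0 0 0 1;0 0 0 0 0 0 1"
}}

```text
time_s: 29.23
tool_pos: [0.5849, 0.0096, 0.1257]
tool_rot: [179.9, -0.3, 79.8]
force: [-0.2, -0.1, 0.9]
grip_width: 0.0347
```

```bash
python3 - <<'E'
from h import *
nj(-62,22,75)
E
```

```text
29.23 [0.5849 0.0096 0.1257] [179.92  -0.25  79.76] F [-0.2 -0.1  0.9] w 0.0347
jig tcp [-54.   20.5 125.7] yaw 88.1
need shift [ 0.001  -0.0081  0.0507] turn units [ 0.003 -0.009 -0.066] deg -1.9
```

>>> {"fn": "servo_tool", "kwargs": {
  "moves": "0.001 -0.005 0.02 0 0 -0.03 1;0 -0.003 0.02 0 0 -0.03 1;0 0 0.01 0 0 0 1;0 0 0 0 0 0 1;0 0 0 0 0 0 1"
}}

```text
time_s: 29.65
tool_pos: [0.58, 0.0045, 0.0782]
tool_rot: [179.6, -0.1, 80.8]
force: [-0.2, 0.4, 0.2]
grip_width: 0.0352
```

```bash
python3 - <<'E'
from h import *
nj(-62,22,36.5)
E
```

```text
29.65 [0.58   0.0045 0.0782] [ 1.7959e+02 -7.0000e-02  8.0770e+01] F [-0.2  0.4  0.2] w 0.0352
jig tcp [-58.1  14.8  78.2] yaw 89.1
need shift [ 0.0071 -0.0043  0.0417] turn units [ 0.014 -0.002 -0.031] deg -0.9
```

>>> {"fn": "servo_tool", "kwargs": {
  "moves": "0.006 -0.002 0 0 0 -0.03 1;0.001 0 0.01 0 0 0 1;0 0 0.012 0 0 0 1;0 0 0.012 0 0 0 1;0 0 0.003 0 0 0 1;0 0 0 0 0 0 1"
}}

```text
time_s: 30.15
tool_pos: [0.5827, 0.0097, 0.0414]
tool_rot: [179.2, -0.0, 81.4]
force: [0.0, 0.3, -1.5]
grip_width: 0.0348
```

```bash
python3 - <<'E'
from h import *
nj(-62,22,36.5)
E
```

```text
30.15 [0.5827 0.0097 0.0414] [ 1.7923e+02 -4.0000e-02  8.1400e+01] F [ 0.   0.3 -1.5] w 0.0348
jig tcp [-56.2  20.3  41.4] yaw 89.7
need shift [ 0.0016 -0.0059  0.0048] turn units [ 0.027 -0.001 -0.009] deg -0.3
```

>>> {"fn": "servo_tool", "kwargs": {
  "moves": "0.001 -0.002 0.004 0.02 0 0 1;0 0 0.001 0 0 0 1;0 0 0 0 0 0 0;0 0 0 0 0 0 -0.15;0 0 0 0 0 0 -0.15;0 0 0 0 0 0 -0.15;0 0 -0.015 0 0 0 -0.15;0 0 -0.02 0 0 0 -0.15;0 0 -0.02 0 0 0 0;0 0 0 0 0 0 1"
}}

```text
time_s: 30.98
tool_pos: [0.5803, 0.0115, 0.0922]
tool_rot: [180.0, -0.1, 81.4]
force: [2.0, -0.2, 0.3]
grip_width: 0.0436
```

```bash
python3 - <<'E'
from h import *
nj(-105,22,80)
c=cam('wrist'); save(c,'k2.png')
chk(c,.032)
E
```

```text
30.98 [0.5803 0.0115 0.0922] [ 1.7998e+02 -6.0000e-02  8.1430e+01] F [ 2.  -0.2  0.3] w 0.0436
jig tcp [-58.9  21.8  92.2] yaw 89.8
need shift [ 0.     -0.0461  0.0122] turn units [ 0.001 -0.002 -0.008] deg -0.2
ball 2610 (np.float64(278.5), np.float64(231.8)) (np.int32(58), np.int32(58)) [-58.4  20.2  32. ]
ball 95 (np.float64(372.7), np.float64(274.0)) (np.int32(16), np.int32(8)) [ 0.7 -8.  32. ]
```

>>> {"fn": "servo_tool", "kwargs": {
  "moves": "0 -0.012 0 0 0 0 1;0 -0.013 0 0 0 0 1;0 -0.013 0 0 0 0 1;0 -0.004 0 0 0 0 1;0 0 0.01 0 0 0 1;0 0 0.015 0 0 0 1;0 0 0.015 0 0 0 1;0 0 0.012 0 0 0 1;0 0 0 0 0 0 1"
}}

```text
time_s: 31.78
tool_pos: [0.5362, 0.016, 0.0301]
tool_rot: [-179.9, 0.0, 81.3]
force: [0.9, -0.4, -0.3]
grip_width: 0.0008
```

```bash
python3 - <<'E'
from h import *
nj(-33,21,33)
E
```

```text
31.78 [0.5362 0.016  0.0301] [-179.89    0.     81.31] F [ 0.9 -0.4 -0.3] w 0.0008
jig tcp [-103.1   19.8   30.1] yaw 89.7
need shift [ 0.0016  0.0701 -0.0031] turn units [-0.004  0.    -0.012] deg -0.3
```

>>> {"fn": "servo_tool", "kwargs": {
  "moves": "0 0.005 -0.0015 0 0 0 1;0 0.005 -0.0015 0 0 0 1;0 0.005 0 0 0 0 1;0 0.005 0 0 0 0 1;0 0.005 0 0 0 0 1;0 0.005 0 0 0 0 1;0 0.005 0 0 0 0 1;0 0.005 0 0 0 0 1;0 0.005 0 0 0 0 1;0 0.005 0 0 0 0 1;0 0.003 0 0 0 0 1;0 0.002 0 0 0 0 1;0 0 0 0 0 0 1"
}}

```text
time_s: 32.87
tool_pos: [0.6001, 0.0062, 0.0342]
tool_rot: [179.9, -0.1, 81.2]
force: [0.7, 0.2, -0.1]
grip_width: 0.0005
```

```bash
python3 - <<'E'
from h import *
nj(-33,21,33)
E
```

```text
32.87 [0.6001 0.0062 0.0342] [ 1.7989e+02 -7.0000e-02  8.1230e+01] F [ 0.7  0.2 -0.1] w 0.0005
jig tcp [-38.5  19.4  34.2] yaw 89.6
need shift [0.0016 0.0055 0.0012] turn units [ 0.004 -0.002 -0.015] deg -0.4
```

>>> {"fn": "servo_tool", "kwargs": {
  "moves": "0 0.0025 0 0 0 0 1;0 0.002 0 0 0 0 1;0 0.001 0 0 0 0 1;0 0 0 0 0 0 1;0 -0.01 0 0 0 0 1;0 -0.02 0 0 0 0 1;0 -0.01 -0.01 0 0 0 1;0 -0.01 -0.03 0 0 0 0;-0.02 0 -0.035 0 0 0 -1;-0.03 0 -0.035 0 0 0 -1;-0.03 0 -0.03 0 0 0 -1;0 0 0 0 0 0 -1"
}}

```text
time_s: 33.87
tool_pos: [0.5326, -0.0639, 0.1742]
tool_rot: [-179.4, 0.1, 81.7]
force: [1.9, -0.6, -0.5]
grip_width: 0.0265
```

```bash
python3 - <<'E'
from h import *
nj(0,0,0)
c=cam('wrist'); save(c,'k3.png'); chk(c)
c=cam('top'); save(c,'k4.png',(90,130,460,300),2.1)
E
```

```text
33.87 [ 0.5326 -0.0639  0.1742] [-1.7935e+02  5.0000e-02  8.1730e+01] F [ 1.9 -0.6 -0.5] w 0.0265
jig tcp [-95.2 -59.7 174.2] yaw 90.1
need shift [0.0597 0.0972 0.173 ] turn units [-0.023  0.002  0.003] deg 0.1
ball 1814 (np.float64(404.6), np.float64(91.6)) (np.int32(48), np.int32(48)) [ 0.1 22.7 29.2]
ball 1595 (np.float64(399.4), np.float64(149.4)) (np.int32(46), np.int32(45)) [  0.1 -21.4  29.2]
ball 1462 (np.float64(394.6), np.float64(203.1)) (np.int32(44), np.int32(42)) [  0.1 -65.8  29.2]
```

View pics/k3.png

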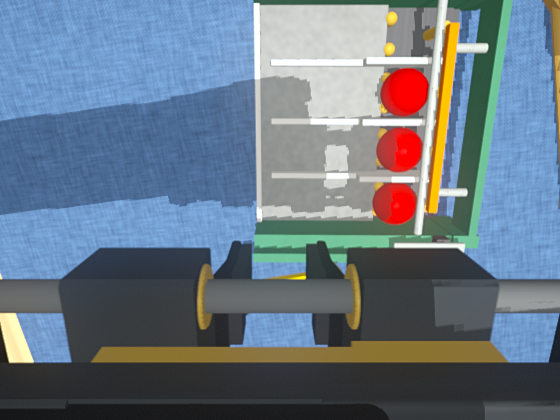

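View pics/k4.png

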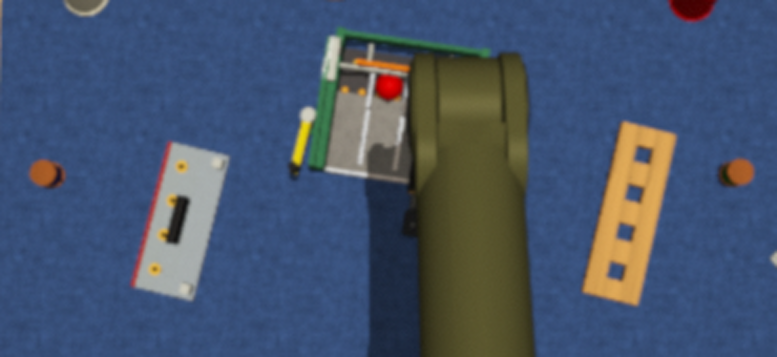

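>>> {"fn": "servo_tool", "kwargs": {
  "moves": "0.03 -0.004 -0.01 0 0 0 -1;0.032 -0.005 -0.012 0 0 0 -1;0.032 -0.005 -0.012 0 0 0 -1;0.032 -0.005 -0.012 0 0 0 -1;0.032 -0.005 -0.012 0 0 0 -1;0.025 -0.004 -0.01 0 0 0 -1;0 0 0 0 0 0 -1;0 0 0 0 0 0 -1"
}}

```text
time_s: 34.63
tool_pos: [0.5179, 0.1428, 0.2286]
tool_rot: [-177.7, -0.2, 82.4]
force: [0.1, -0.6, 0.2]
grip_width: 0.0836
```

```bash
python3 - <<'E'
from h import *
st()
c=cam('wrist'); save(c,'l.png'); np.save('l.npy',c,allow_pickle=True)
H=hsv(c)
blk=(H[...,2]<45); blk[240:]=0
for b in blobs(blk,60): print('blk',b,onz(c,*b[1],.038).round(4))
red=((H[...,0]<8)|(H[...,0]>172))&(H[...,1]>150)&(H[...,2]>70); red[240:]=0
for b in blobs(red,60): print('red',b,onz(c,*b[1],.006).round(4))
t=cam('top'); H=hsv(t); blk=(H[...,2]<45)
for b in blobs(blk,20):
    p=onz(t,*b[1],.036)
    if .4<p[0]<.65 and .2<p[1]<.4: print('top blk',b,p.round(4))
E
```

```text
34.63 [0.5179 0.1428 0.2286] [-177.73   -0.19   82.45] F [ 0.1 -0.6  0.2] w 0.0836
red (631, (np.float64(227.8), np.float64(16.8)), (np.int32(126), np.int32(5), np.int32(200), np.int32(24))) [0.4829 0.3008 0.006 ]
top blk (59, (np.float64(173.4), np.float64(238.3)), (np.int32(170), np.int32(232), np.int32(8), np.int32(13))) [0.4611 0.2649 0.036 ]
```

View pics/l.png

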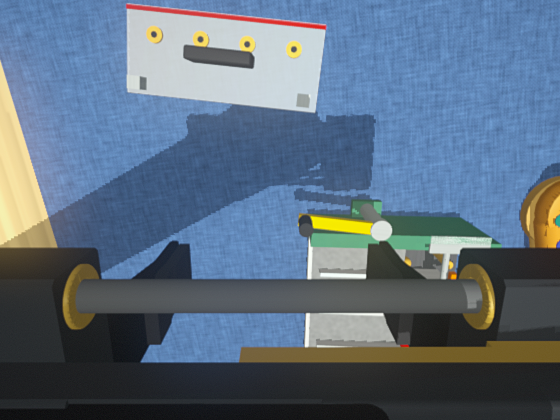

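```bash
python3 - <<'E'
from h import *
c=np.load('l.npy',allow_pickle=True).item()
H=hsv(c)
g=((H[...,1]<40)&(H[...,2]>120))|(((H[...,0]<8)|(H[...,0]>172))&(H[...,1]>150)); g[125:]=0; g[:,:100]=0; g[:,340:]=0
m=cv2.morphologyEx(g.astype(np.uint8),cv2.MORPH_CLOSE,np.ones((21,21)))
cs,_=cv2.findContours(m,cv2.RETR_EXTERNAL,cv2.CHAIN_APPROX_NONE); k=max(cs,key=cv2.contourArea)
q=cv2.approxPolyDP(k,8,True)[:,0]; print(q)
P=np.array([onz(c,u,v,.006)[:2] for u,v in k[:,0]])*1000
(cx,cy),(w,h),a=cv2.minAreaRect(P.astype(np.float32)); print('rect',cx,cy,w,h,a)
dk=(H[...,2]<75)&(H[...,1]<80); dk[75:]=0; dk[:35]=0; dk[:,:180]=0;dk[:,260:]=0
for b in blobs(dk,60): print('handle',b,onz(c,*b[1],.034).round(4))
b=g.copy()
for y in blobs((H[...,0]>15)&(H[...,0]<30)&(H[...,1]>150)&(np.arange(420)[:,None]<70),20): print('bush',y[0],y[1],onz(c,*y[1],.006).round(4))
E
```

```text
[[126   0]
 [128  91]
 [314 112]
 [325  24]
 [196  11]
 [195   0]]
rect 473.1083984375 269.1724853515625 88.07373046875 187.0018768310547 76.29325103759766
bush 91 (np.float64(154.3), np.float64(33.6)) [0.4113 0.2962 0.006 ]
bush 105 (np.float64(200.8), np.float64(38.4)) [0.4544 0.286  0.006 ]
bush 92 (np.float64(247.0), np.float64(43.2)) [0.4972 0.2759 0.006 ]
bush 105 (np.float64(293.5), np.float64(48.8)) [0.54  0.265 0.006]
```

>>> {"fn": "servo_tool", "kwargs": {
  "moves": "0.028 -0.015 0 0 0 0 -1;0.028 -0.015 0 0 0 0 -1;0.028 -0.015 0 0 0 0 -1;0.025 -0.013 0 0 0 -0.1 -1;0 0 0 0 0 -0.24 -1;0 0 0 0 0 -0.24 -1;0 0 0 0 0 -0.24 -1;0 0 0 0 0 -0.24 -1;0 0 0 0 0 -0.24 -1;0 0 0.01 0 0 -0.24 -1;0 0 0.01 0 0 -0.24 -1;0 0 0.01 0 0 -0.24 -1;0 0 0.01 0 0 -0.24 -1;0 0 0.01 0 0 -0.24 -1;0 0 0.01 0 0 -0.24 -1;0 0 0.01 0 0 -0.16 -1;0 0 0 0 0 0 -1;0 0 0 0 0 0 -1"
}}

```text
time_s: 36.23
tool_pos: [0.4695, 0.2304, 0.1373]
tool_rot: [-178.5, -3.5, 166.6]
force: [0.6, 0.3, -0.2]
grip_width: 0.0871
```

```bash
python3 - <<'E'
from h import *
st(); need([.4722,.2662,.0205],166.4)
c=cam('wrist'); save(c,'m.png')
t=cam('scene'); save(t,'m2.png',(330,170,500,300),4)
E
```

```text
36.23 [0.4695 0.2304 0.1373] [-178.54   -3.49  166.61] F [ 0.6  0.3 -0.2] w 0.0871
need shift [-0.0014  0.0384  0.116 ] turn units [-0.051 -0.122  0.009] deg 0.3
```

View pics/m.png

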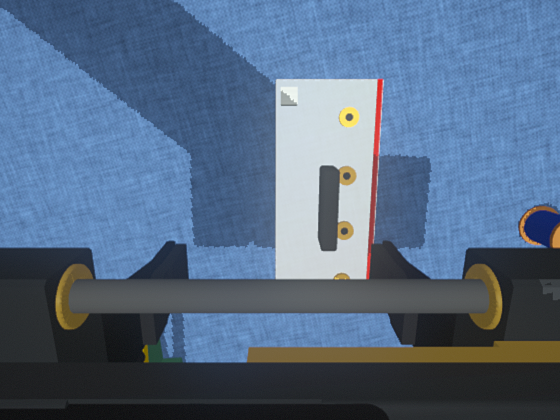

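View pics/m2.png

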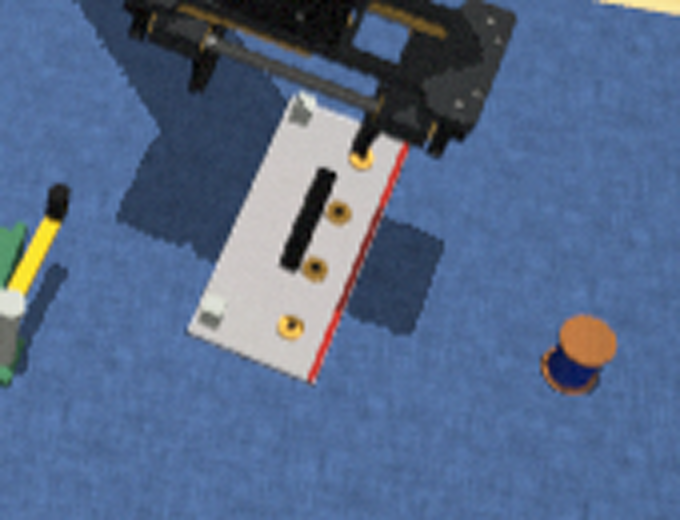

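```bash
python3 - <<'E'
from h import *
c=cam('wrist'); H=hsv(c)
dk=(H[...,2]<60)&(H[...,1]<120); dk[255:]=0; dk[:155]=0; dk[:,:305]=0;dk[:,:][:,345:]=0
for b in blobs(dk,60): print('handle',b,onz(c,*b[1],.034).round(4))
for y in blobs((H[...,0]>15)&(H[...,0]<30)&(H[...,1]>150)&(np.arange(420)[:,None]<260)&(np.arange(560)[None]>300)&(np.arange(560)[None]<380),20): print('bush',y[0],y[1],onz(c,*y[1],.006).round(4))
s=cam('scene'); H=hsv(s)
for y in blobs((H[...,0]>14)&(H[...,0]<30)&(H[...,1]>130),8):
    p=onz(s,*y[1],.006)
    if .35<p[0]<.65 and .18<p[1]<.4: print('s bush',y[0],y[1],p.round(4))
dk=(H[...,2]<45)
for y in blobs(dk,20):
    p=onz(s,*y[1],.034)
    if .35<p[0]<.65 and .18<p[1]<.4: print('s blk',y[0],y[1],p.round(4))
st()
E
```

```text
bush 46 (np.float64(351.9), np.float64(114.2)) [0.4109 0.2986 0.006 ]
s bush 16 (np.float64(419.9), np.float64(209.5)) [0.4109 0.2935 0.006 ]
s bush 18 (np.float64(414.2), np.float64(222.7)) [0.4525 0.2832 0.006 ]
s bush 19 (np.float64(408.4), np.float64(236.8)) [0.4953 0.2731 0.006 ]
s bush 24 (np.float64(402.2), np.float64(251.2)) [0.5377 0.2626 0.006 ]
s blk 113 (np.float64(406.7), np.float64(224.2)) [0.4784 0.2621 0.034 ]
36.43 [0.4701 0.2317 0.1387] [-178.63   -3.36  166.73] F [-0.7  0.  -1. ] w 0.0871
```

>>> {"fn": "servo_tool", "kwargs": {
  "moves": "0 0.018 0 -0.04 -0.1 0 -1;0 0.016 0.01 0 0 0 -1;0 0 0.01 0 0 0 -1;0 0 0 0 0 0 -1;0 0 0 0 0 0 -1"
}}

```text
time_s: 36.85
tool_pos: [0.4805, 0.2659, 0.1206]
tool_rot: [-179.9, -0.1, 166.4]
force: [0.6, -0.7, -0.5]
grip_width: 0.0871
```

```bash
python3 - <<'E'
from h import *
st(); need([.4722,.2662,.0205],166.4)
c=cam('wrist'); save(c,'n.png')
E
```

```text
36.85 [0.4805 0.2659 0.1206] [-1.7994e+02 -6.0000e-02  1.6645e+02] F [ 0.6 -0.7 -0.5] w 0.0871
need shift [ 0.008  -0.0015  0.1001] turn units [-0.002 -0.002  0.002] deg 0.0
```

View pics/n.png

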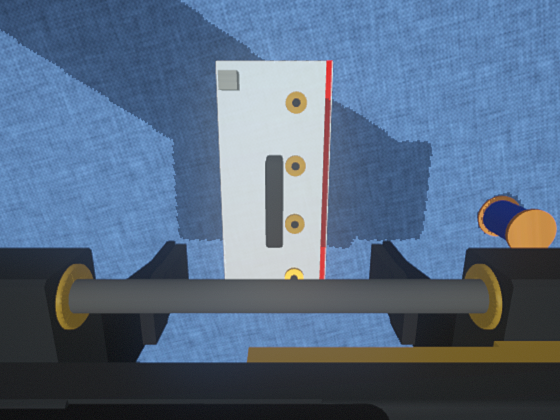

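```bash
python3 - <<'E'
from h import *
c=cam('wrist');st()
print(onz(c,274,157,.038),onz(c,274,246,.038), (onz(c,274,157,.038)+onz(c,274,246,.038))/2)
for u,v in [(296,102),(295,166),(294,224)]: print(onz(c,u,v,.006))
E
```

```text
36.95 [0.4806 0.2652 0.1206] [-1.7991e+02 -6.0000e-02  1.6640e+02] F [-1.3 -0.3  0.3] w 0.087
[0.44089428 0.27248361 0.038     ] [0.49961606 0.25811935 0.038     ] [0.47025517 0.26530148 0.038     ]
[0.411517   0.29497458 0.006     ]
[0.45500994 0.28431743 0.006     ]
[0.49804924 0.2736982  0.006     ]
```

>>> {"fn": "servo_tool", "kwargs": {
  "moves": "0.006 -0.001 0.015 0 0 0 -1;0.002 0 0.02 0 0 0 -1;0 0 0.02 0 0 0 -1;0 0 0.015 0 0 0 -1;0 0 0 0 0 0 -1"
}}

```text
time_s: 37.37
tool_pos: [0.4762, 0.2632, 0.0516]
tool_rot: [-180.0, 0.3, 166.0]
force: [-0.4, -0.2, 0.6]
grip_width: 0.0872
```

```bash
python3 - <<'E'
from h import *
st(); need([.472,.2655,.0205],166.2)
E
```

```text
37.37 [0.4762 0.2632 0.0516] [-179.97    0.3   166.02] F [-0.4 -0.2  0.6] w 0.0872
need shift [0.0048 0.0012 0.0311] turn units [-0.001  0.011 -0.006] deg -0.2
```

>>> {"fn": "servo_tool", "kwargs": {
  "moves": "0.004 0.001 0.01 0 0.01 0 -1;0 0 0.01 0 0 0 -1;0 0 0.007 0 0 0 -1;0 0 0.001 0 0 0 -1;0 0 0 0 0 0 -1"
}}

```text
time_s: 37.78
tool_pos: [0.4744, 0.2645, 0.0235]
tool_rot: [180.0, 0.1, 165.8]
force: [-0.3, -0.9, 0.0]
grip_width: 0.0869
```

```bash
python3 - <<'E'
from h import *
st(); need([.472,.2655,.0205],166.2)
E
```

```text
37.78 [0.4744 0.2645 0.0235] [1.7997e+02 1.3000e-01 1.6585e+02] F [-0.3 -0.9  0. ] w 0.0869
need shift [0.0026 0.0004 0.003 ] turn units [ 0.001  0.004 -0.012] deg -0.4
```

>>> {"fn": "servo_tool", "kwargs": {
  "moves": "0.002 0 0.002 0 0 -0.01 1;0 0 0 0 0 0 1;0 0 0 0 0 0 1;0 0 0 0 0 0 1;0 0 0 0 0 0 1;0 0 0 0 0 0 1;0 0 0 0 0 0 1;0 0 0 0 0 0 1;0 0 0 0 0 0 1;0 0 0 0 0 0 1;0 0 0 0 0 0 1;0 0 0 0 0 0 1;0 0 0 0 0 0 1;0 0 0 0 0 0 1;0 0 0 0 0 0 1;0 0 0 0 0 0 1;0 0 0 0 0 0 1",
  "squeeze": 40
}}

```text
time_s: 39.2
tool_pos: [0.4738, 0.2657, 0.0235]
tool_rot: [179.9, 0.3, 166.2]
force: [-0.3, -0.7, 0.2]
grip_width: 0.012
```

>>> {"fn": "servo_tool", "kwargs": {
  "moves": "0 0 -0.01 0 0 0 1;0 0 -0.02 0 0 0 1;0 0 -0.03 0 0 0 1;0 0 -0.03 0 0 0 1;0 0 -0.03 0 0 0 1;0 0 -0.02 0 0 0 1;0 0 0 0 0 0 1"
}}

```text
time_s: 39.78
tool_pos: [0.4688, 0.2651, 0.1683]
tool_rot: [-179.9, -0.2, 166.3]
force: [1.3, 0.5, -2.1]
grip_width: 0.0117
```

```bash
python3 - <<'E'
from h import *
st(); nj(-56,0,180)
c=cam('wrist'); save(c,'o.png')
E
```

```text
39.78 [0.4688 0.2651 0.1683] [-179.87   -0.2   166.35] F [ 1.3  0.5 -2.1] w 0.0117
39.78 [0.4688 0.2651 0.1683] [-179.87   -0.2   166.35] F [ 1.3  0.5 -2.1] w 0.0117
jig tcp [-206.   256.5  168.3] yaw 174.7
need shift [-0.173  -0.2416 -0.0118] turn units [-9.000e-03 -2.000e-03  2.956e+00] deg 84.7
```

View pics/o.png

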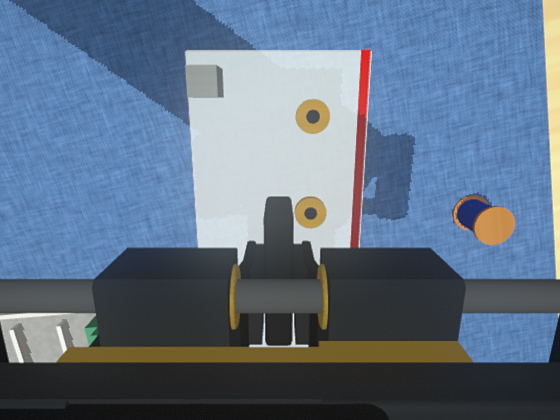

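```bash
cat >> h.py <<'E'
def totool(p,o):
    Rm=R.from_euler('xyz',o['tool_rot'],degrees=True).as_matrix(); return Rm.T@(np.array(p)-o['tool_pos'])
E
python3 - <<'E'
from h import *
o=st(); c=cam('wrist'); H=hsv(c)
zt=o['tool_pos'][2]-.0235+.006
for u,v in [(186,50),(370,50),(313,116.5),(310,213)]:
    print(u,v,(totool(onz(c,u,v,zt),o)*1000).round(1))
g=((H[...,1]<35)&(H[...,2]>120)); g[245:]=0; 
m=cv2.morphologyEx(g.astype(np.uint8),cv2.MORPH_CLOSE,np.ones((9,9)))
# left edge and top edge lines
L=[(np.argmax(m[v]),v) for v in range(110,235,5)]; print([int(a) for a,_ in L])
A=np.array([totool(onz(c,u,v,zt),o)[:2] for u,v in L])*1000; print('left edge y vs x slope deg',np.degrees(np.polyfit(A[:,0],A[:,1],1)[0]),A[:,1].mean())
T=[(u,np.argmax(m[:,u])) for u in range(205,350,10)]
A=np.array([totool(onz(c,u,v,zt),o)[:2] for u,v in T])*1000; print('end x vs y slope',np.degrees(np.polyfit(A[:,1],A[:,0],1)[0]),A[:,0].mean(), A[:,1].mean())
E
```

```text
39.83 [0.4683 0.2647 0.1666] [-179.82   -0.27  166.34] F [ 0.1  0.2 -1.7] w 0.0117
186 50 [ 94.6 -39.   18.1]
370 50 [94.6 39.5 17.8]
313 116.5 [67.  15.9 17.8]
310 213 [22.2 15.6 17.6]
[189, 189, 190, 190, 190, 191, 191, 191, 192, 192, 192, 193, 193, 193, 194, 194, 194, 195, 195, 195, 196, 196, 196, 196, 197]
left edge y vs x slope deg -0.23249163051406063 -39.13784657886978
end x vs y slope -0.01628686090890606 94.6035661022808 -0.9944919269207375
```

>>> {"fn": "servo_tool", "kwargs": {
  "moves": "0 0 -0.003 0 0 0.15 1;0 0 0 0 0 0.22 1;0 0 0 0 0 0.22 1;0 0 0 0 0 0.22 1;0 0 0 0 0 0.22 1;0 0 0 0 0 0.22 1;0 0 0 0 0 0.22 1;0 0 0 0 0 0.22 1;0 0 0 0 0 0.22 1;0 0 0 0 0 0.22 1;0 0 0 0 0 0.22 1;0 0 0 0 0 0.22 1;0 0 0 0 0 0.22 1;0 0 0 0 0 0.1 1;0 0 0 0 0 0 1;0 0 0 0 0 0 1"
}}

```text
time_s: 41.22
tool_pos: [0.4464, 0.2508, 0.1318]
tool_rot: [-176.6, 2.1, 79.6]
force: [0.1, -0.9, -1.8]
grip_width: 0.0117
```

```bash
python3 - <<'E'
from h import *
nj(-56,-1,170)
E
```

```text
41.22 [0.4464 0.2508 0.1318] [-176.61    2.07   79.6 ] F [ 0.1 -0.9 -1.8] w 0.0117
jig tcp [-226.1  239.1  131.8] yaw 88.0
need shift [-0.2351  0.1765 -0.0402] turn units [-0.12   0.07  -0.074] deg -2.1
```

>>> {"fn": "servo_tool", "kwargs": {
  "moves": "0 0 -0.01 -0.06 0.035 -0.035 1;0 0 -0.015 -0.05 0.03 -0.035 1;-0.02 0.015 -0.015 0 0 0 1;-0.03 0.022 0 0 0 0 1;-0.03 0.022 0 0 0 0 1;-0.03 0.022 0 0 0 0 1;-0.03 0.022 0 0 0 0 1;-0.03 0.022 0 0 0 0 1;-0.03 0.022 0 0 0 0 1;-0.015 0.011 0 0 0 0 1;0 0 0 0 0 0 1;0 0 0 0 0 0 1"
}}

```text
time_s: 42.22
tool_pos: [0.5729, 0.0062, 0.1582]
tool_rot: [-178.7, 0.4, 83.3]
force: [-0.4, 0.6, -2.2]
grip_width: 0.0116
```

```bash
python3 - <<'E'
from h import *
nj(-56,-1,120)
E
```

```text
42.22 [0.5729 0.0062 0.1582] [-178.7     0.4    83.34] F [-0.4  0.6 -2.2] w 0.0116
jig tcp [-65.4  15.5 158.2] yaw 91.7
need shift [-0.0165  0.0098  0.0381] turn units [-0.045  0.015  0.059] deg 1.7
```

>>> {"fn": "servo_tool", "kwargs": {
  "moves": "-0.008 0.005 0 -0.04 0.01 0.05 1;-0.007 0.004 0 0 0 0 1;0 0 0.01 0 0 0 1;0 0 0.01 0 0 0 1;0 0 0 0 0 0 1;0 0 0 0 0 0 1"
}}

```text
time_s: 42.72
tool_pos: [0.5773, -0.0062, 0.1339]
tool_rot: [-179.7, 0.0, 82.3]
force: [0.4, 0.0, -1.7]
grip_width: 0.0115
```

```bash
python3 - <<'E'
from h import *
nj(-56,-1,90)
c=cam('scene'); save(c,'p.png',(200,150,380,300),4)
c=cam('wrist'); save(c,'p2.png')
E
```

```text
42.72 [ 0.5773 -0.0062  0.1339] [-1.797e+02  4.000e-02  8.228e+01] F [ 0.4  0.  -1.7] w 0.0115
jig tcp [-59.3   3.8 133.9] yaw 90.6
need shift [-0.0049  0.0034  0.0439] turn units [-0.01   0.001  0.022] deg 0.6
```

View pics/p.png

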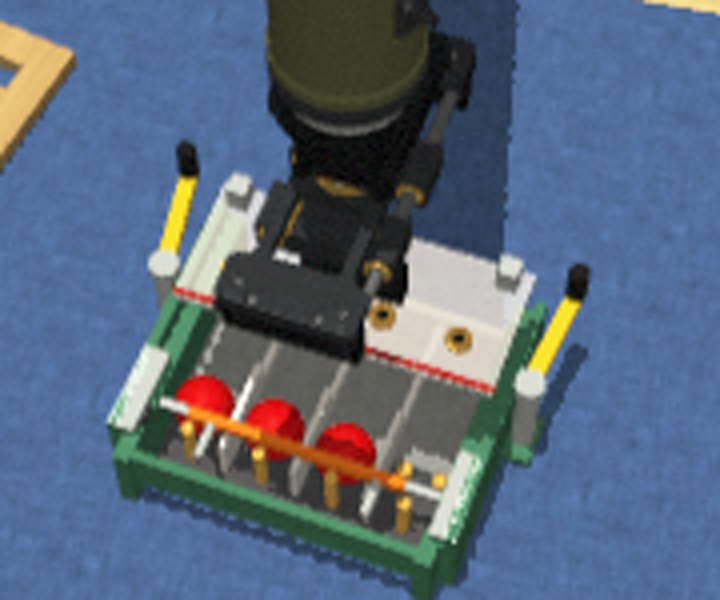

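View pics/p2.png

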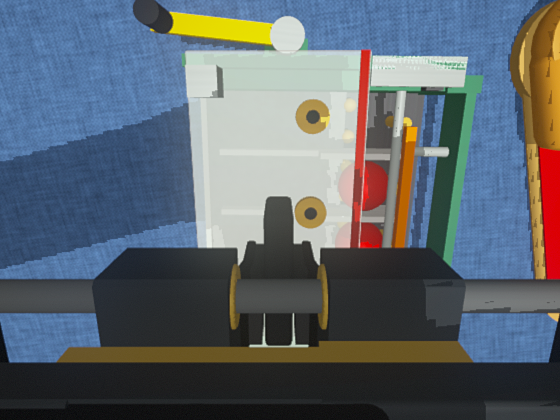

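>>> {"fn": "servo_tool", "kwargs": {
  "moves": "-0.004 0.002 0 -0.01 0 0.02 1;-0.001 0.001 0.01 0 0 0 1;0 0 0.01 0 0 0 1;0 0 0.01 0 0 0 1;0 0 0.004 0 0 0 1;0 0 0 0 0 0 1;0 0 0 0 0 0 1"
}}

```text
time_s: 43.4
tool_pos: [0.5801, -0.0113, 0.0966]
tool_rot: [179.9, 0.0, 81.7]
force: [0.4, -0.7, -1.9]
grip_width: 0.0117
```

```bash
python3 - <<'E'
from h import *
nj(-56,-1,77)
E
```

```text
43.4 [ 0.5801 -0.0113  0.0966] [1.7995e+02 3.0000e-02 8.1720e+01] F [ 0.4 -0.7 -1.9] w 0.0117
jig tcp [-55.8  -0.8  96.6] yaw 90.1
need shift [-0.0002 -0.0002  0.0196] turn units [0.002 0.001 0.003] deg 0.1
```

>>> {"fn": "servo_tool", "kwargs": {
  "moves": "0 0 0.006 0 0 0 1;0 0 0.006 0 0 0 1;0 0 0.005 0 0 0 1;0 0 0.002 0 0 0 1;0 0 0 0 0 0 1"
}}

```text
time_s: 43.82
tool_pos: [0.5805, -0.0112, 0.076]
tool_rot: [179.9, 0.0, 81.7]
force: [-0.0, -0.6, -1.0]
grip_width: 0.0117
```

```bash
python3 - <<'E'
from h import *
nj(-56,-1,75.5)
E
```

```text
43.82 [ 0.5805 -0.0112  0.076 ] [1.7991e+02 2.0000e-02 8.1730e+01] F [-0.  -0.6 -1. ] w 0.0117
jig tcp [-55.4  -0.7  76. ] yaw 90.1
need shift [-0.0003 -0.0006  0.0005] turn units [0.003 0.001 0.003] deg 0.1
```

>>> {"fn": "servo_tool", "kwargs": {
  "moves": "0 0.004 0.0005 0 0 0 1;0 0.005 0 0 0 0 1;0 0.005 0 0 0 0 1;0 0.004 0 0 0 0 1;0 0.003 0 0 0 0 1;0 0 0 0 0 0 1"
}}

```text
time_s: 44.32
tool_pos: [0.6047, -0.0147, 0.0766]
tool_rot: [179.8, 0.0, 81.7]
force: [-0.5, -0.9, -2.4]
grip_width: 0.0116
```

```bash
python3 - <<'E'
from h import *
nj(-15,-1,75.5)
c=cam('scene'); save(c,'q.png',(200,150,380,300),4)
E
```

```text
44.32 [ 0.6047 -0.0147  0.0766] [1.7978e+02 2.0000e-02 8.1700e+01] F [-0.5 -0.9 -2.4] w 0.0116
jig tcp [-30.9  -0.6  76.6] yaw 90.0
need shift [-0.0004  0.0159  0.0012] turn units [0.008 0.001 0.002] deg 0.0
```

View pics/q.png

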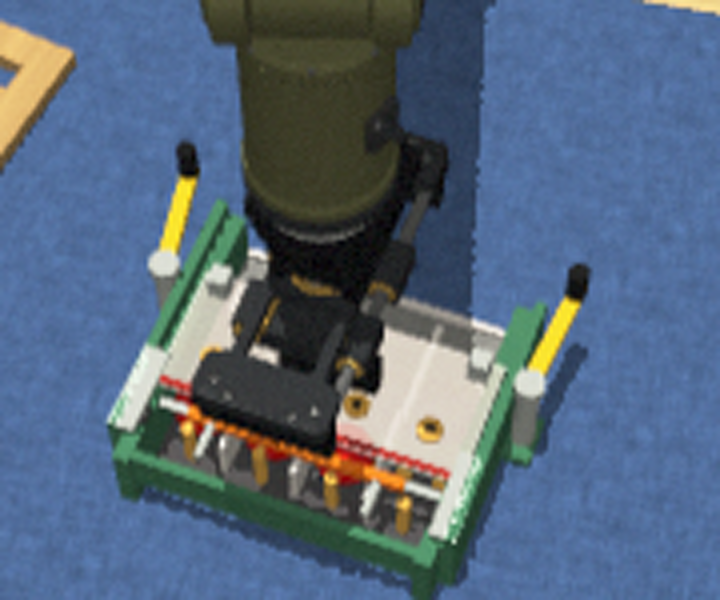

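>>> {"fn": "servo_tool", "kwargs": {
  "moves": "0 0.003 0.001 0 0 0 1;0 0.003 0 0 0 0 1;0 0.003 0 0 0 0 1;0 0.002 0 0 0 0 1;0 0 0 0 0 0 1"
}}

```text
time_s: 44.78
tool_pos: [0.6145, -0.016, 0.0756]
tool_rot: [-180.0, 0.1, 81.7]
force: [-0.7, -0.6, -0.1]
grip_width: 0.0115
```

```bash
python3 - <<'E'
from h import *
nj(-15,-1,75.5)
E
```

```text
44.78 [ 0.6145 -0.016   0.0756] [-1.7997e+02  7.0000e-02  8.1710e+01] F [-0.7 -0.6 -0.1] w 0.0115
jig tcp [-21.1  -0.5  75.6] yaw 90.1
need shift [-0.0005  0.0061  0.0001] turn units [-0.001  0.003  0.002] deg 0.1
```

>>> {"fn": "servo_tool", "kwargs": {
  "moves": "0 0.003 0 0 0 0 1;0 0.003 0 0 0 0 1;0 0.002 0 0 0 0 1;0 0.002 0 0 0 0 1"
}}

```text
time_s: 45.12
tool_pos: [0.6202, -0.0169, 0.0758]
tool_rot: [-179.3, 0.2, 81.7]
force: [-11.4, 0.7, 9.7]
grip_width: 0.0117
```

```bash
python3 - <<'E'
from h import *
nj(-15,-1,75.5)
c=cam('wrist'); save(c,'r2.png')
E
```

```text
45.12 [ 0.6202 -0.0169  0.0758] [-179.33    0.2    81.73] F [-11.4   0.7   9.7] w 0.0117
jig tcp [-15.3  -0.5  75.8] yaw 90.1
need shift [-0.0005  0.0003  0.0003] turn units [-0.023  0.007  0.003] deg 0.1
```

View pics/r2.png

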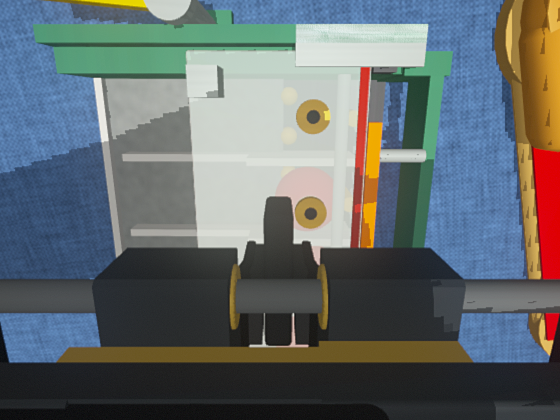

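>>> {"fn": "servo_tool", "kwargs": {
  "moves": "0 -0.001 0 0 0 0 1;0 0 0 0 0 0 0.5;0 0 0 0 0 0 0.3;0 0 0 0 0 0 0.3;0 0 0 0 0 0 0.3;0 0 -0.015 0 0 0 0.3;0 0 -0.025 0 0 0 0.3;0 0 -0.03 0 0 0 0.3;0 0 -0.03 0 0 0 0.5;0 0 -0.02 0 0 0 0.5;0 0 0 0 0 0 0.5"
}}

```text
time_s: 46.08
tool_pos: [0.6256, -0.0169, 0.2066]
tool_rot: [180.0, 0.0, 81.8]
force: [-0.2, 0.7, 1.1]
grip_width: 0.0231
```

```bash
python3 - <<'E'
from h import *
nj(-120,129,200)
for n,cr in (('scene',(200,150,380,300)),('top',(200,120,360,250))):
    c=cam(n); save(c,'s_%s.png'%n,cr,4)
    H=hsv(c); yel=(H[...,0]>23)&(H[...,0]<33)&(H[...,1]>190)&(H[...,2]>120)
    for b in blobs(yel,15):
        p=onz(c,*b[1],.0725); q=invJ(p)
        if abs(q[1])<160 and -160<q[0]<50: print(n,'yel',b[0],q.round(1))
    blk=(H[...,2]<45)
    for b in blobs(blk,8):
        p=onz(c,*b[1],.092); q=invJ(p)
        if 100<abs(q[1])<160 and -160<q[0]<50: print(n,'blk',b[:2],q.round(1))
c=cam('wrist'); save(c,'s_w.png')
E
```

```text
46.08 [ 0.6256 -0.0169  0.2066] [1.7999e+02 4.0000e-02 8.1770e+01] F [-0.2  0.7  1.1] w 0.0231
jig tcp [ -9.9   0.3 206.6] yaw 90.1
need shift [ 0.1289 -0.1098  0.0065] turn units [0.    0.001 0.004] deg 0.1
scene yel 69 [ -93.6 -120.3   72.5]
scene yel 79 [-92.8 113.7  72.5]
scene blk (31, (np.float64(246.6), np.float64(189.6))) [-117.8 -123.3   92. ]
scene blk (35, (np.float64(344.1), np.float64(220.2))) [-118.7  117.6   92. ]
top yel 68 [-91.8 115.1  72.5]
```

View pics/s_scene.png

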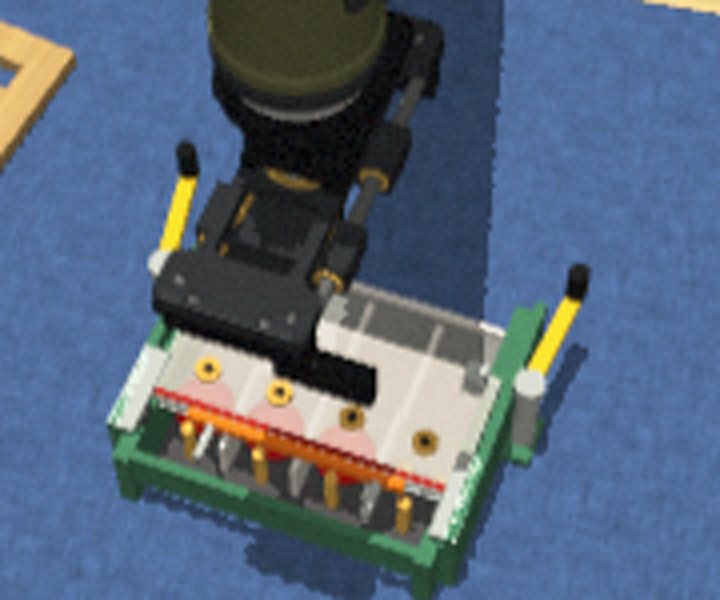

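View pics/s_w.png

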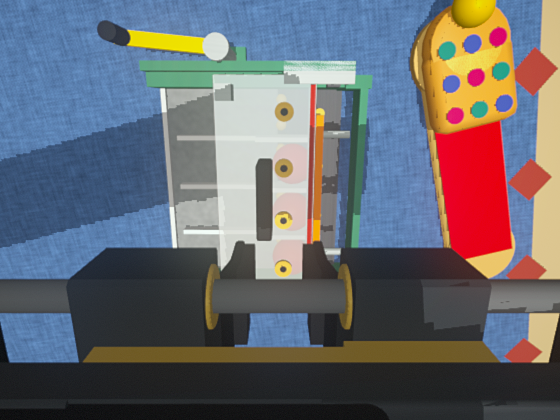

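```bash
python3 - <<'E'
from h import *
c=cam('wrist'); save(c,'t.png',(80,0,280,100),4)
for u,v,z in [(106,29,.098),(122,36,.076),(215,46,.076)]: print(invJ(onz(c,u,v,z)).round(1))
E
```

```text
[-122.6  118.1   98. ]
[-121.8  117.6   76. ]
[-57.7 111.2  76. ]
```

View pics/t.png

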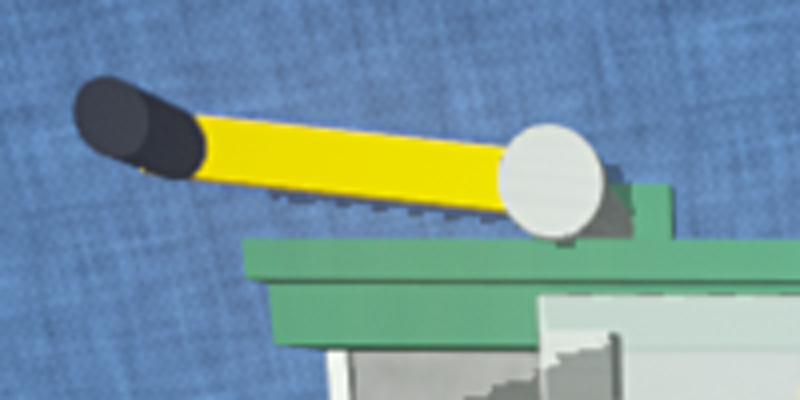

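>>> {"fn": "servo_tool", "kwargs": {
  "moves": "0.025 -0.023 0 0 0 0 0.4;0.027 -0.025 0 0 0 0 0.4;0.027 -0.025 0 0 0 0 0.4;0.025 -0.023 0 0 0 0.1 0.4;0 0 0 0 0 0.22 0.4;0 0 0 0 0 0.22 0.4;0 0 0 0 0 0.22 0.4;0 0 0 0 0 0.22 0.4;0 0 0 0 0 0.22 0.4;0 0 0 0 0 0.22 0.4;0 0 0 0 0 0.22 0.4;0 0 0 0 0 0.22 0.4;0 0 0 0 0 0.22 0.4;0 0 0 0 0 0.22 0.4;0 0 0 0 0 0.22 0.4;0 0 0 0 0 0.22 0.4;0 0 0 0 0 0.22 0.4;0 0 0 0 0 0.2 0.4;0 0 0 0 0 0 0.4;0 0 0 0 0 0 0.4"
}}

```text
time_s: 47.95
tool_pos: [0.5162, 0.0986, 0.1626]
tool_rot: [178.8, 4.1, -13.2]
force: [-0.4, -1.2, 0.2]
grip_width: 0.0259
```

```bash
python3 - <<'E'
from h import *
nj(-121.5,118,140,-5)
E
```

```text
47.95 [0.5162 0.0986 0.1626] [178.77   4.09 -13.21] F [-0.4 -1.2  0.2] w 0.0259
jig tcp [-134.9   98.7  162.6] yaw -4.9
need shift [ 0.0133 -0.0209  0.0213] turn units [0.043 0.143 0.007] deg 0.2
```

>>> {"fn": "servo_tool", "kwargs": {
  "moves": "0.006 -0.01 0 0.04 0.13 0 0.4;0.005 -0.009 0.01 0 0 0 0.4;0 0 0.01 0 0 0 0.4;0 0 0 0 0 0 0.4;0 0 0 0 0 0 0.4"
}}

```text
time_s: 48.37
tool_pos: [0.529, 0.1136, 0.1371]
tool_rot: [179.8, 0.6, -12.5]
force: [0.4, 0.1, -0.2]
grip_width: 0.0264
```

```bash
python3 - <<'E'
from h import *
nj(-121.5,118,89,-5)
c=cam('wrist'); save(c,'u.png')
E
```

```text
48.37 [0.529  0.1136 0.1371] [179.83   0.62 -12.53] F [ 0.4  0.1 -0.2] w 0.0264
jig tcp [-124.4  115.4  137.1] yaw -4.2
need shift [ 0.0033 -0.003   0.048 ] turn units [0.006 0.022 0.029] deg 0.8
```

View pics/u.png

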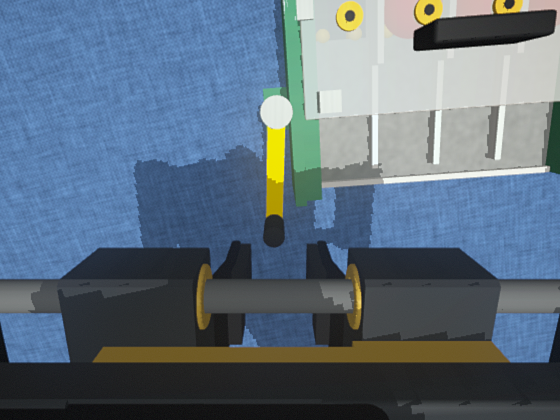

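```bash
python3 - <<'E'
from h import *
o=st();c=cam('wrist')
for u,v,z in [(274,234,.098),(276,112,.076)]:
    p=onz(c,u,v,z); print(invJ(p).round(1),(totool(p,o)*1000).round(1))
E
```

```text
48.42 [0.5288 0.1134 0.1369] [179.81   0.65 -12.56] F [-1.1 -0.5 -1.3] w 0.0261
[-120.3  117.5   98. ] [ 4.6 -2.8 38.9]
[-56.6 111.7  76. ] [68.9 -1.8 60.1]
```

Knob agrees with the estimate. Descend onto it.

>>> {"fn": "servo_tool", "kwargs": {
  "moves": "0.003 -0.003 0.01 0 0.02 0.02 0.4;0.001 0 0.012 0 0 0 0.4;0 0 0.01 0 0 0 0.4;0 0 0.006 0 0 0 0.4;0 0 0 0 0 0 0.4"
}}

```text
time_s: 48.88
tool_pos: [0.5347, 0.1136, 0.0983]
tool_rot: [179.8, -0.1, -13.2]
force: [0.6, 0.2, -0.3]
grip_width: 0.0261
```

```bash
python3 - <<'E'
from h import *
nj(-121,118,89,-5)
E
```

```text
48.88 [0.5347 0.1136 0.0983] [ 1.7981e+02 -8.0000e-02 -1.3210e+01] F [ 0.6  0.2 -0.3] w 0.0261
jig tcp [-118.8  116.2   98.3] yaw -4.9
need shift [-0.0024 -0.0017  0.0093] turn units [ 0.006 -0.003  0.005] deg 0.1
```

>>> {"fn": "servo_tool", "kwargs": {
  "moves": "-0.002 -0.0015 0.004 0 0 0 0.4;0 0 0.004 0 0 0 0.4;0 0 0.001 0 0 0 0.4;0 0 0 0 0 0 0.45"
}}

```text
time_s: 49.22
tool_pos: [0.5328, 0.1154, 0.0883]
tool_rot: [179.8, -0.0, -13.2]
force: [-0.5, -0.4, -0.9]
grip_width: 0.0247
```

```bash
cat >> h.py <<'E'
def lev(side,z=89,r=66):
    # side +1 left, -1 right ; report TCP on the arc
    o=st(); q=invJ(o['tool_pos']); d=np.array([q[0]+56,(q[1]-side*112)*side]); rr=np.hypot(*d); phi=np.degrees(np.arctan2(d[1],d[0]))%360
    yj=o['tool_rot'][2]-JY
    # left: tool yaw(jig)=phi-180 ; right: mirrored = 180-phi mod 360
    want=(phi-180) if side>0 else (180-phi)
    print('r %.1f phi %.1f lever %.3f  yawjig %.1f want %.1f z %.1f'%(rr,phi,np.radians(phi-165),yj,want,q[2]))
E
python3 - <<'E'
from h import *
lev(1)
E
```

```text
49.22 [0.5328 0.1154 0.0883] [ 1.798e+02 -3.000e-02 -1.320e+01] F [-0.5 -0.4 -0.9] w 0.0247
r 65.2 phi 175.0 lever 0.175  yawjig -4.8 want -5.0 z 88.3
```

>>> {"fn": "servo_tool", "kwargs": {
  "moves": "0 0.004 0 0 0 -0.13 0.45;0.0003 0.005 0 0 0 -0.17 0.45;0.0003 0.005 0 0 0 -0.17 0.45;0.0003 0.005 0 0 0 -0.17 0.45;0.0003 0.005 0 0 0 -0.17 0.45;0.0003 0.005 0 0 0 -0.17 0.45"
}}

```text
time_s: 49.72
tool_pos: [0.5329, 0.0921, 0.0891]
tool_rot: [-179.8, -0.1, 16.4]
force: [-1.3, 2.6, -1.3]
grip_width: 0.0239
```

```bash
python3 - <<'E'
from h import *
lev(1)
E
```

```text
49.72 [0.5329 0.0921 0.0891] [-1.7984e+02 -6.0000e-02  1.6400e+01] F [-1.3  2.6 -1.3] w 0.0239
r 63.9 phi 195.7 lever 0.536  yawjig 24.8 want 15.7 z 89.1
```

>>> {"fn": "servo_tool", "kwargs": {
  "moves": "-0.001 0.006 0 0 0 -0.06 0.45;-0.001 0.006 0 0 0 -0.08 0.45;-0.001 0.006 0 0 0 -0.12 0.45;0 0.006 0 0 0 -0.14 0.45;0 0.006 0 0 0 -0.14 0.45;0 0.006 0 0 0 -0.14 0.45"
}}

```text
time_s: 50.22
tool_pos: [0.5419, 0.0637, 0.0893]
tool_rot: [-179.4, -0.2, 37.3]
force: [-0.5, 1.5, -1.0]
grip_width: 0.0237
```

```bash
python3 - <<'E'
from h import *
lev(1)
E
```

```text
50.22 [0.5419 0.0637 0.0893] [-179.42   -0.2    37.26] F [-0.5  1.5 -1. ] w 0.0237
r 65.5 phi 222.3 lever 1.000  yawjig 45.6 want 42.3 z 89.3
```

>>> {"fn": "servo_tool", "kwargs": {
  "moves": "0 0.006 0 0 0 -0.12 0.45;0 0.006 0 0 0 -0.14 0.45;0 0.006 0 0 0 -0.16 0.45;0 0.006 0 0 0 -0.16 0.45;0 0.006 0 0 0 -0.16 0.45;0 0.005 0 0 0 -0.16 0.45"
}}

```text
time_s: 50.72
tool_pos: [0.5644, 0.0433, 0.0892]
tool_rot: [-179.1, -0.4, 64.5]
force: [-1.0, 2.3, -0.2]
grip_width: 0.0242
```

```bash
python3 - <<'E'
from h import *
lev(1)
E
```

```text
50.72 [0.5644 0.0433 0.0892] [-179.08   -0.43   64.5 ] F [-1.   2.3 -0.2] w 0.0242
r 65.4 phi 249.2 lever 1.469  yawjig 72.9 want 69.2 z 89.2
```

>>> {"fn": "servo_tool", "kwargs": {
  "moves": "0 0.006 0 0 0 -0.12 0.45;0 0.006 0 0 0 -0.14 0.45;0 0.006 0 0 0 -0.14 0.45;0 0.005 0 0 0 -0.12 0.45"
}}

```text
time_s: 51.05
tool_pos: [0.5828, 0.0362, 0.0891]
tool_rot: [-178.7, -0.6, 80.3]
force: [-3.0, 0.6, 1.4]
grip_width: 0.024
```

```bash
python3 - <<'E'
from h import *
lev(1)
E
```

```text
51.05 [0.5828 0.0362 0.0891] [-178.73   -0.59   80.26] F [-3.   0.6  1.4] w 0.024
r 65.6 phi 266.5 lever 1.772  yawjig 88.6 want 86.5 z 89.1
```

>>> {"fn": "servo_tool", "kwargs": {
  "moves": "0 0.005 0 -0.03 0 -0.03 0.45;0 0.004 0 0 0 0 0.45;0 0.003 0 0 0 0 0.45"
}}

```text
time_s: 51.3
tool_pos: [0.5921, 0.0337, 0.0887]
tool_rot: [-179.2, -0.5, 81.1]
force: [-8.2, 0.1, 4.7]
grip_width: 0.0237
```

```bash
python3 - <<'E'
from h import *
lev(1)
c=cam('wrist'); save(c,'v.png')
E
```

```text
51.3 [0.5921 0.0337 0.0887] [-179.24   -0.46   81.13] F [-8.2  0.1  4.7] w 0.0237
r 66.8 phi 274.8 lever 1.917  yawjig 89.5 want 94.8 z 88.7
```

View pics/v.png

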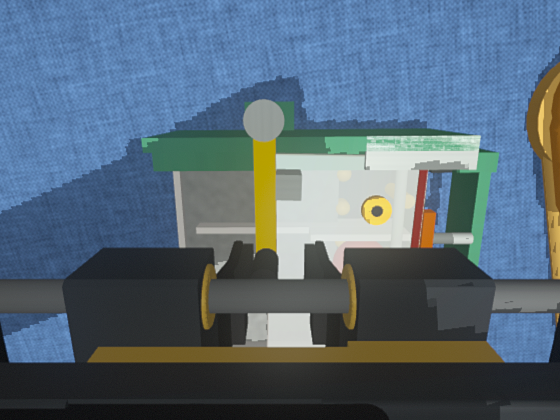

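>>> {"fn": "servo_tool", "kwargs": {
  "moves": "0 0.004 0 0 0 0 0.45;0 0.004 0 0 0 0 0.45"
}}

```text
time_s: 51.52
tool_pos: [0.5929, 0.0335, 0.0882]
tool_rot: [-178.3, -0.2, 81.0]
force: [-14.0, 0.4, 11.7]
grip_width: 0.0241
```

```bash
python3 - <<'E'
from h import *
lev(1)
E
```

```text
51.52 [0.5929 0.0335 0.0882] [-178.28   -0.24   81.02] F [-14.    0.4  11.7] w 0.0241
r 66.9 phi 275.5 lever 1.928  yawjig 89.4 want 95.5 z 88.2
```

>>> {"fn": "servo_tool", "kwargs": {
  "moves": "0 -0.008 0 0 0 0 0.4;0 0 -0.01 0 0 0 0.4;0 0 -0.025 0 0 0 0.4;0 0 -0.03 0 0 0 0.4;0 0 -0.03 0 0 0 0.4;-0.025 -0.01 -0.01 0 0 0 0.4;-0.03 -0.013 0 0 0 0 0.4;-0.03 -0.013 0 0 0 0 0.4;-0.03 -0.013 0 0 0 0 0.4;-0.03 -0.013 0 0 0 0 0.4;-0.015 -0.006 0 0 0 0 0.4;0 0 0 0 0 0 0.4;0 0 0 0 0 0 0.4"
}}

```text
time_s: 52.6
tool_pos: [0.506, -0.1185, 0.2118]
tool_rot: [179.2, -0.2, 80.8]
force: [0.2, 0.8, -0.1]
grip_width: 0.0259
```

```bash
python3 - <<'E'
from h import *
nj(-120,-123,150,90)
c=cam('wrist'); save(c,'w.png'); np.save('w.npy',c,allow_pickle=True)
E
```

```text
52.6 [ 0.506  -0.1185  0.2118] [179.16  -0.23  80.75] F [ 0.2  0.8 -0.1] w 0.0259
jig tcp [-113.5 -117.6  211.8] yaw 89.1
need shift [-0.0058 -0.0073  0.0617] turn units [ 0.029 -0.008 -0.031] deg -0.9
```

View pics/w.png

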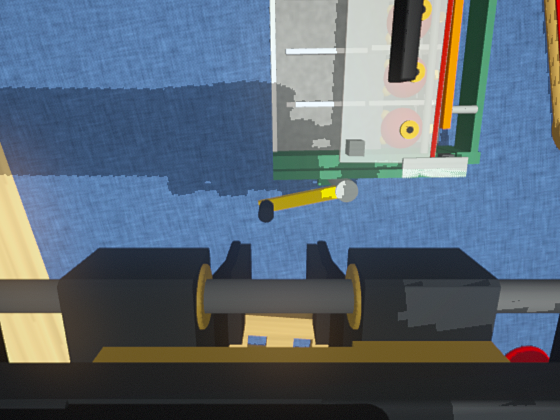

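```bash
python3 - <<'E'
from h import *
c=cam('wrist');save(c,'w2.png',(220,150,480,260),3)
for u,v,z in [(266,213,.098),(346,190,.076)]: print(invJ(onz(c,u,v,z)).round(1))
E
```

```text
[-120.6 -122.5   98. ]
[ -56.6 -111.    76. ]
```

View pics/w2.png

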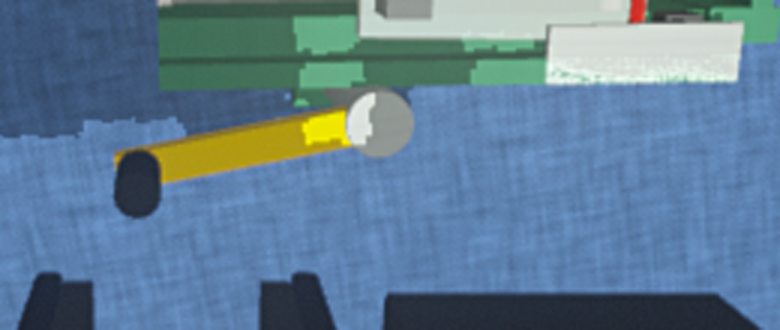

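>>> {"fn": "servo_tool", "kwargs": {
  "moves": "-0.003 -0.004 0 0 0 -0.12 0.4;-0.003 -0.003 0 0 0 -0.22 0.4;0 0 0 0 0 -0.22 0.4;0 0 0 0 0 -0.22 0.4;0 0 0 0 0 -0.22 0.4;0 0 0 0 0 -0.22 0.4;0 0 0 0 0 -0.22 0.4;0 0 0 0 0 -0.22 0.4;0 0 0 0 0 -0.22 0.4;0 0 0 0 0 -0.22 0.4;0 0 0 0 0 -0.22 0.4;0 0 0 0 0 -0.22 0.4;0 0 0 0 0 -0.22 0.4;0 0 0 0 0 -0.22 0.4;0 0 0 0 0 -0.22 0.4;0 0 0 0 0 -0.2 0.4;0 0 0 0 0 0 0.4;0 0 0 0 0 0 0.4"
}}

```text
time_s: 54.2
tool_pos: [0.5185, -0.0834, 0.2139]
tool_rot: [179.0, 1.9, -173.6]
force: [-0.5, 0.1, -0.8]
grip_width: 0.026
```

```bash
python3 - <<'E'
from h import *
nj(-120.5,-123,140,189.7)
E
```

```text
54.2 [ 0.5185 -0.0834  0.2139] [ 179.04    1.91 -173.59] F [-0.5  0.1 -0.8] w 0.026
jig tcp [-106.3  -81.1  213.9] yaw -165.2
need shift [ 0.0269 -0.0381  0.0724] turn units [0.037 0.065 0.177] deg 5.1
```

>>> {"fn": "servo_tool", "kwargs": {
  "moves": "0.01 -0.012 0 0.03 0.06 0.16 0.4;0.008 -0.014 0.015 0 0 0 0.4;0.004 -0.01 0.02 0 0 0 0.4;0 0 0.02 0 0 0 0.4;0 0 0 0 0 0 0.4;0 0 0 0 0 0 0.4"
}}

```text
time_s: 54.7
tool_pos: [0.5028, -0.1154, 0.1584]
tool_rot: [179.8, 0.4, -178.7]
force: [-0.0, -0.4, 0.5]
grip_width: 0.0259
```

```bash
python3 - <<'E'
from h import *
nj(-120.5,-123,89,189.7)
E
```

```text
54.7 [ 0.5028 -0.1154  0.1584] [ 179.76    0.42 -178.69] F [-0.  -0.4  0.5] w 0.0259
jig tcp [-117.1 -115.   158.4] yaw -170.3
need shift [ 0.0052 -0.0076  0.0694] turn units [ 0.009  0.015 -0.001] deg -0.0
```

>>> {"fn": "servo_tool", "kwargs": {
  "moves": "0.003 -0.005 0.01 0 0.01 0 0.4;0.001 -0.002 0.015 0 0 0 0.4;0 0 0.01 0 0 0 0.4;0 0 0 0 0 0 0.4;0 0 0 0 0 0 0.4"
}}

```text
time_s: 55.12
tool_pos: [0.5022, -0.1214, 0.1249]
tool_rot: [179.8, 0.4, -178.7]
force: [0.3, -0.2, 0.4]
grip_width: 0.026
```

```bash
python3 - <<'E'
from h import *
nj(-120.5,-123,89,189.7)
c=cam('wrist'); save(c,'x.png')
E
```

```text
55.12 [ 0.5022 -0.1214  0.1249] [ 179.83    0.42 -178.7 ] F [ 0.3 -0.2  0.4] w 0.026
jig tcp [-116.9 -121.   124.9] yaw -170.4
need shift [ 0.0042 -0.0014  0.0359] turn units [ 0.006  0.015 -0.002] deg -0.1
```

View pics/x.png

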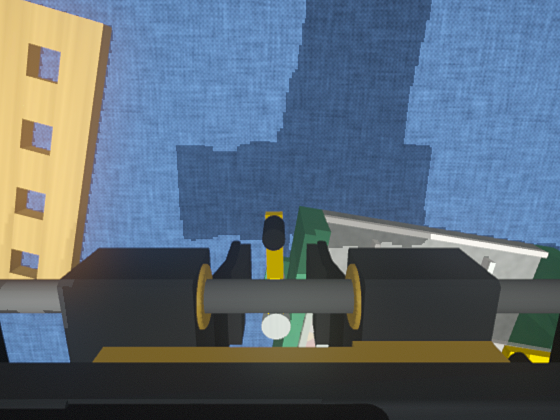

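Knob (274,230) is between the fingers; descend with a small +x correction.

>>> {"fn": "servo_tool", "kwargs": {
  "moves": "0.003 -0.001 0.01 0 0.01 0 0.4;0.001 0 0.012 0 0 0 0.4;0 0 0.008 0 0 0 0.4;0 0 0.002 0 0 0 0.4;0 0 0 0 0 0 0.45"
}}

```text
time_s: 55.58
tool_pos: [0.4991, -0.1225, 0.0914]
tool_rot: [179.9, 0.2, -178.7]
force: [-0.3, -0.6, 0.5]
grip_width: 0.025
```

```bash
python3 - <<'E'
from h import *
nj(-120.5,-123,89,189.7); lev(-1)
E
```

```text
55.58 [ 0.4991 -0.1225  0.0914] [ 179.9     0.25 -178.7 ] F [-0.3 -0.6  0.5] w 0.025
jig tcp [-119.8 -122.6   91.4] yaw -170.3
need shift [ 0.0008 -0.0003  0.0024] turn units [ 0.003  0.009 -0.002] deg -0.0
55.58 [ 0.4991 -0.1225  0.0914] [ 179.9     0.25 -178.7 ] F [-0.3 -0.6  0.5] w 0.025
r 64.7 phi 170.6 lever 0.097  yawjig -170.3 want 9.4 z 91.4
```

>>> {"fn": "servo_tool", "kwargs": {
  "moves": "0 0.004 0.001 0 0 0.08 0.45;0 0.006 0.001 0 0 0.12 0.45;0 0.006 0 0 0 0.14 0.45;0 0.006 0 0 0 0.14 0.45;0 0.006 0 0 0 0.14 0.45;0 0.006 0 0 0 0.14 0.45"
}}

```text
time_s: 56.08
tool_pos: [0.504, -0.0943, 0.089]
tool_rot: [-179.9, 0.4, 158.3]
force: [0.4, -2.7, -1.3]
grip_width: 0.0239
```

```bash
sed -i 's/else (180-phi)/else (360-phi)/' h.py; python3 - <<'E'
from h import *
lev(-1)
E
```

```text
56.08 [ 0.504  -0.0943  0.089 ] [-179.87    0.37  158.32] F [ 0.4 -2.7 -1.3] w 0.0239
r 65.6 phi 196.0 lever 0.541  yawjig 166.7 want 164.0 z 89.0
```

>>> {"fn": "servo_tool", "kwargs": {
  "moves": "0 0.006 0 0 0 0.16 0.45;0 0.006 0 0 0 0.16 0.45;0 0.006 0 0 0 0.16 0.45;0 0.006 0 0 0 0.15 0.45;0 0.006 0 0 0 0.15 0.45;0 0.006 0 0 0 0.15 0.45"
}}

```text
time_s: 56.58
tool_pos: [0.5234, -0.0699, 0.089]
tool_rot: [-179.7, 0.7, 130.1]
force: [-0.6, -2.2, 0.7]
grip_width: 0.0237
```

```bash
python3 - <<'E'
from h import *
lev(-1)
E
```

```text
56.58 [ 0.5234 -0.0699  0.089 ] [-179.66    0.72  130.1 ] F [-0.6 -2.2  0.7] w 0.0237
r 65.3 phi 223.5 lever 1.021  yawjig 138.5 want 136.5 z 89.0
```

>>> {"fn": "servo_tool", "kwargs": {
  "moves": "0 0.006 0 0 0 0.16 0.45;0 0.006 0 0 0 0.16 0.45;0 0.006 0 0 0 0.16 0.45;0 0.006 0 0 0 0.15 0.45;0 0.006 0 0 0 0.15 0.45;0 0.005 0 0 0 0.15 0.45"
}}

```text
time_s: 57.08
tool_pos: [0.5522, -0.0573, 0.0889]
tool_rot: [-179.5, 1.1, 101.9]
force: [-2.2, -2.1, 1.2]
grip_width: 0.0239
```

```bash
python3 - <<'E'
from h import *
lev(-1)
E
```

```text
57.08 [ 0.5522 -0.0573  0.0889] [-179.54    1.1   101.94] F [-2.2 -2.1  1.2] w 0.0239
r 65.0 phi 251.4 lever 1.508  yawjig 110.3 want 108.6 z 88.9
```

>>> {"fn": "servo_tool", "kwargs": {
  "moves": "0 0.006 0 0 0 0.15 0.45;0 0.006 0 0 0 0.15 0.45;0 0.006 0 0 0 0.14 0.45;0 0.005 0 0 0 0.1 0.45;0 0.004 0 0 0 0.02 0.45"
}}

```text
time_s: 57.5
tool_pos: [0.5764, -0.0567, 0.0882]
tool_rot: [-179.3, 1.4, 84.9]
force: [-2.0, 0.4, 1.2]
grip_width: 0.024
```

```bash
python3 - <<'E'
from h import *
lev(-1)
E
```

```text
57.5 [ 0.5764 -0.0567  0.0882] [-179.32    1.39   84.89] F [-2.   0.4  1.2] w 0.024
r 65.8 phi 272.7 lever 1.880  yawjig 93.2 want 87.3 z 88.2
```

>>> {"fn": "servo_tool", "kwargs": {
  "moves": "0 0.004 0 0 0 0.06 0.45;0 0.004 0 0 0 0.03 0.45;0 0.003 0 0 0 0 0.45;0 0.004 0 0 0 0 0.45"
}}

```text
time_s: 57.83
tool_pos: [0.5797, -0.0573, 0.0873]
tool_rot: [-177.7, 1.7, 82.4]
force: [-12.7, 1.3, 10.8]
grip_width: 0.024
```

```bash
python3 - <<'E'
from h import *
lev(-1)
c=cam('wrist'); save(c,'y.png')
E
```

```text
57.83 [ 0.5797 -0.0573  0.0873] [-177.68    1.65   82.43] F [-12.7   1.3  10.8] w 0.024
r 65.9 phi 275.6 lever 1.931  yawjig 90.8 want 84.4 z 87.3
```

View pics/y.png

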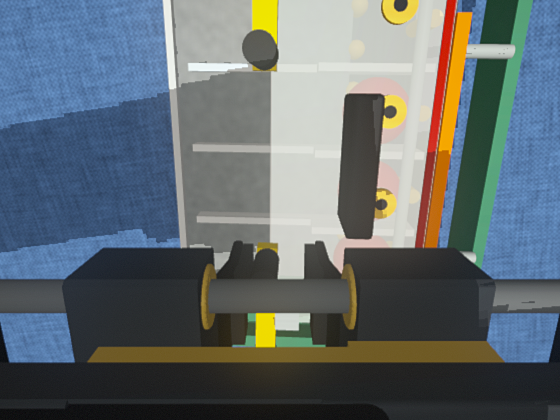

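>>> {"fn": "servo_tool", "kwargs": {
  "moves": "0 -0.008 0 0 0 0 0.4;0 0 -0.01 0 0 0 0.4;0 0 -0.025 0 0 0 0.4;0 0 -0.035 0 0 0 0.4;0 0 -0.035 0 0 0 0.4;-0.02 -0.02 -0.03 -0.05 0.03 0 0.4;-0.03 -0.02 -0.02 0 0 0 0.4;-0.03 -0.01 -0.02 0 0 0 0.4;0 0 0 0 0 0 0.4;0 0 0 0 0 0 0.4"
}}

```text
time_s: 58.72
tool_pos: [0.5209, -0.126, 0.2778]
tool_rot: [-179.8, 0.7, 83.2]
force: [-0.6, 0.2, -1.4]
grip_width: 0.0263
```

```bash
python3 - <<'E'
from h import *
nj(0,0,200)
c=cam('wrist'); save(c,'z.png',(120,0,480,250),2.2)
H=hsv(c); red=((H[...,0]<8)|(H[...,0]>172))&(H[...,1]>190)&(H[...,2]>70)
yel=(H[...,0]>23)&(H[...,0]<33)&(H[...,1]>190)&(H[...,2]>90)
for b in blobs(yel,40): print('yel',b[:2],invJ(onz(c,*b[1],.074)).round(1))
for b in blobs(red,40): print('red',b,invJ(onz(c,*b[1],.058)).round(1))
E
```

```text
58.72 [ 0.5209 -0.126   0.2778] [-179.81    0.75   83.22] F [-0.6  0.2 -1.4] w 0.0263
jig tcp [ -97.7 -122.9  277.8] yaw 91.6
need shift [0.1212 0.1013 0.0759] turn units [-0.006  0.026  0.055] deg 1.6
yel (551, (np.float64(323.3), np.float64(132.6))) [-56.7 -77.3  74. ]
red (417, (np.float64(408.9), np.float64(66.7)), (np.int32(399), np.int32(0), np.int32(20), np.int32(145))) [ 22.1 -15.3  58. ]
red (6202, (np.float64(535.2), np.float64(64.0)), (np.int32(508), np.int32(0), np.int32(52), np.int32(135))) [140.2  -9.7  58. ]
red (367, (np.float64(503.3), np.float64(345.5)), (np.int32(492), np.int32(324), np.int32(29), np.int32(38))) [ 171.4 -318.4   58. ]
```

View pics/z.png

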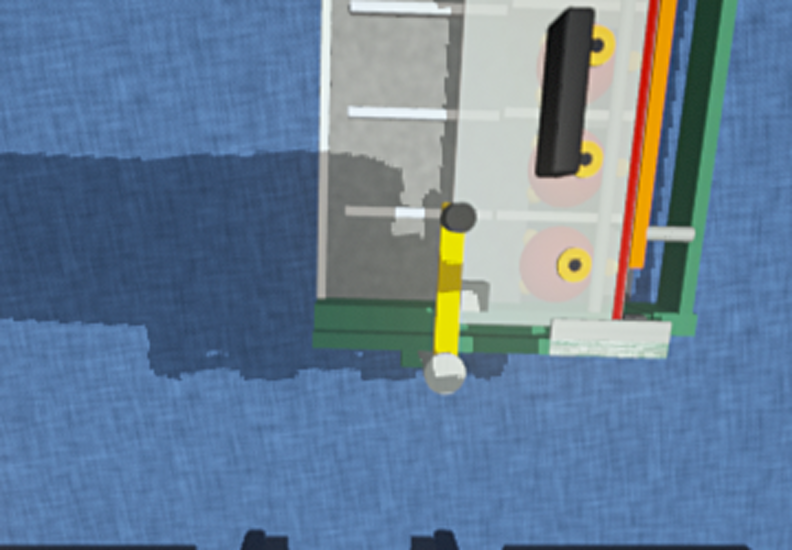

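>>> {"fn": "servo_tool", "kwargs": {
  "moves": "-0.03 0 -0.01 0 0 0 0.4;-0.04 0 -0.01 0 0 0 0.4;-0.04 0 0 0 0 0 0.4;-0.04 0 0 0 0 0 0.4;-0.03 0 0 0 0 0 0.4;0 0 0 0 0 0 0.4"
}}

```text
time_s: 59.27
tool_pos: [0.5057, -0.3039, 0.2993]
tool_rot: [-180.0, 0.8, 84.4]
force: [-0.2, -1.3, -0.7]
grip_width: 0.0261
```

```bash
python3 - <<'E'
from h import *
st()
c=cam('top'); save(c,'A1.png',(215,120,345,230),6)
H=hsv(c); red=((H[...,0]<8)|(H[...,0]>172))&(H[...,1]>150)&(H[...,2]>70)
yel=(H[...,0]>23)&(H[...,0]<33)&(H[...,1]>150)&(H[...,2]>90)
def near(q): return abs(q[1])<130 and -140<q[0]<60
def rep(c,n):
  for b in blobs(yel,6):
    q=invJ(onz(c,*b[1],.074)); 
    if near(q): print(n,'yel',b[:2],q.round(1))
  v,u=np.nonzero(red); P=np.array([invJ(onz(c,a,b_,.058)) for a,b_ in zip(u,v)])
  k=(abs(P[:,1])<95)&(P[:,0]>12)&(P[:,0]<35); P=P[k]; print(n,'stripe',len(P),np.polyfit(P[:,1],P[:,0],1),P[P[:,1]>40][:,0].mean(),P[P[:,1]<-40][:,0].mean())
rep(c,'top')
c=cam('scene'); save(c,'A2.png',(210,170,370,300),5)
H=hsv(c); red=((H[...,0]<8)|(H[...,0]>172))&(H[...,1]>150)&(H[...,2]>70)
yel=(H[...,0]>23)&(H[...,0]<33)&(H[...,1]>150)&(H[...,2]>90)
rep(c,'scene')
save(c,'A3.png')
E
```

```text
59.27 [ 0.5057 -0.3039  0.2993] [-179.99    0.77   84.36] F [-0.2 -1.3 -0.7] w 0.0261
top yel (90, (np.float64(250.1), np.float64(187.0))) [-58.4  76.9  74. ]
top yel (85, (np.float64(309.8), np.float64(195.5))) [-58.1 -75.5  74. ]
top stripe 66 [-2.85554067e-03  2.19506047e+01] 22.096295763685806 22.333685658505537
scene yel (97, (np.float64(253.8), np.float64(220.3))) [-55.5 -79.6  74. ]
scene yel (90, (np.float64(317.5), np.float64(241.2))) [-55.6  76.4  74. ]
scene stripe 95 [-2.38228018e-03  2.13156815e+01] 21.066110903592016 21.451858271167616
```

View pics/A1.png

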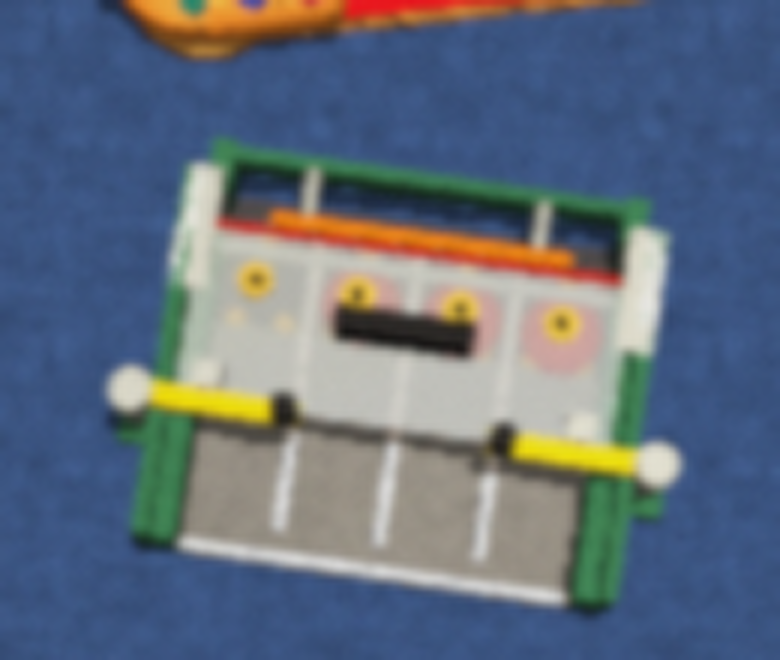

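View pics/A2.png

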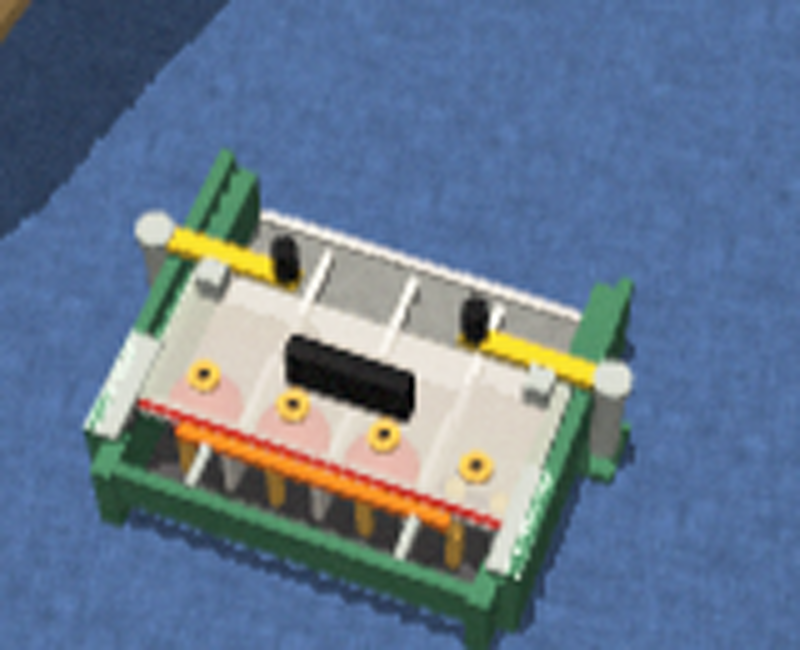

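View pics/A3.png

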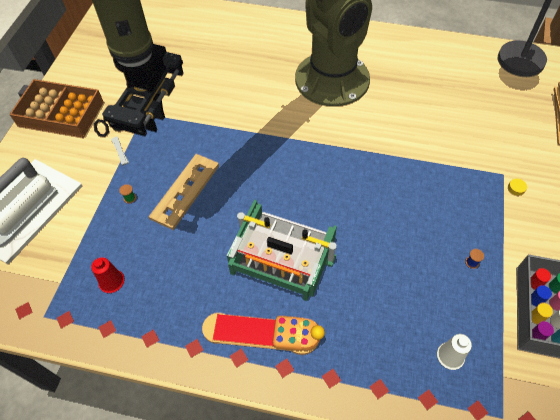

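```bash
python3 - <<'E'
from h import *
for n in ('top','scene'):
    c=cam(n); H=hsv(c)
    yel=(H[...,0]>22)&(H[...,0]<33)&(H[...,1]>150)&(H[...,2]>90)
    nn,l,s,ce=cv2.connectedComponentsWithStats(yel.astype(np.uint8))
    for i in range(1,nn):
        if s[i,4]<50: continue
        q=invJ(onz(c,*ce[i],.074))
        if abs(q[1])<130 and -140<q[0]<0:
            v,u=np.nonzero(l==i); P=np.array([invJ(onz(c,a,b,.074))[:2] for a,b in zip(u,v)])
            vx,vy,x0,y0=cv2.fitLine(P.astype(np.float32),cv2.DIST_HUBER,0,.01,.01).ravel(); print(n,'arm ang from y axis deg',np.degrees(np.arctan(vx/vy)).round(2),'c',x0,y0,'at pivot x',x0+vx/vy*(np.sign(y0)*112-y0))
    b=(H[...,0]>15)&(H[...,0]<28)&(H[...,1]>130)
    for y in blobs(b,8):
        q=invJ(onz(c,*y[1],.058))
        if abs(q[1])<90 and -12<q[0]<15: print(n,'bush',y[0],q.round(1))
E
```

```text
top arm ang from y axis deg 1.21 c -58.433598 76.525444 at pivot x -57.682003
top arm ang from y axis deg -0.34 c -58.15767 -75.72663 at pivot x -57.940678
top bush 19 [-0.5 68.  58. ]
top bush 24 [-1.7 24.  58. ]
top bush 23 [ -0.8 -19.7  58. ]
top bush 21 [ -1.2 -64.1  58. ]
scene arm ang from y axis deg 0.38 c -55.543972 -78.38569 at pivot x -55.764942
scene arm ang from y axis deg 0.21 c -55.62077 74.40807 at pivot x -55.482563
scene bush 27 [ -1.1 -66.1  58. ]
scene bush 28 [ -1.8 -22.   58. ]
scene bush 29 [-1.7 21.5 58. ]
scene bush 26 [-1.3 65.5 58. ]
```

```bash
python3 - <<'E'
from h import *
nj(-28,-95,300)
E
```

```text
59.47 [ 0.5085 -0.2945  0.3001] [179.93   0.51  84.99] F [ 0.1  1.2 -0. ] w 0.0263
jig tcp [ -85.5 -291.4  300.1] yaw 93.3
need shift [ 0.1927  0.0688 -0.0015] turn units [0.003 0.018 0.117] deg 3.3
```

>>> {"fn": "servo_tool", "kwargs": {
  "moves": "0.025 0.01 0 0 0.01 0.05 0.4;0.03 0.01 0 0 0 0.05 0.4;0.03 0.01 0 0 0 0 0.4;0.03 0.01 0 0 0 0 0.4;0.03 0.01 0 0 0 0 0.4;0.025 0.01 0 0 0 0 0.4;0 0 0 0 0 0 0.4;0 0 0 0 0 0 0.4;0 0 0 0 0 0 0.4"
}}

```text
time_s: 60.22
tool_pos: [0.5941, -0.1042, 0.2991]
tool_rot: [179.9, -0.1, 83.7]
force: [0.2, -0.5, -0.1]
grip_width: 0.0262
```

```bash
python3 - <<'E'
from h import *
nj(-28,-95,300)
c=cam('wrist'); save(c,'B.png',(120,0,440,245),2.5)
H=hsv(c)
b=(H[...,0]>15)&(H[...,0]<28)&(H[...,1]>130)
for y in blobs(b,8):
        q=invJ(onz(c,*y[1],.058))
        if abs(q[1])<90 and -12<q[0]<15: print('bush',y[0],q.round(1))
yel=(H[...,0]>22)&(H[...,0]<33)&(H[...,1]>150)&(H[...,2]>90)
nn,l,s,ce=cv2.connectedComponentsWithStats(yel.astype(np.uint8))
for i in range(1,nn):
        if s[i,4]<50: continue
        q=invJ(onz(c,*ce[i],.074))
        if abs(q[1])<130 and -140<q[0]<0:
            v,u=np.nonzero(l==i); P=np.array([invJ(onz(c,a,b,.074))[:2] for a,b in zip(u,v)])
            vx,vy,x0,y0=cv2.fitLine(P.astype(np.float32),cv2.DIST_HUBER,0,.01,.01).ravel(); print('arm ang from y axis deg',np.degrees(np.arctan(vx/vy)).round(2),'c',x0,y0,'at pivot x',x0+vx/vy*(np.sign(y0)*112-y0))
E
```

```text
60.22 [ 0.5941 -0.1042  0.2991] [ 1.7986e+02 -1.0000e-01  8.3650e+01] F [ 0.2 -0.5 -0.1] w 0.0262
jig tcp [-28.4 -90.7 299.1] yaw 92.0
need shift [-0.0043  0.0003 -0.0009] turn units [ 0.005 -0.004  0.07 ] deg 2.0
bush 173 [-0.3 67.7 58. ]
bush 142 [-0.6 23.6 58. ]
bush 123 [ -0.5 -20.4  58. ]
bush 89 [ -0.3 -64.8  58. ]
arm ang from y axis deg -6.28 c -56.213184 64.95697 at pivot x -61.38938
arm ang from y axis deg 23.71 c -1.5911949 64.12661 at pivot x 19.43313
arm ang from y axis deg 60.63 c -1.8106017 21.510067 at pivot x 158.9973
arm ang from y axis deg -0.52 c -56.003796 -78.11063 at pivot x -55.694088
```

View pics/B.png

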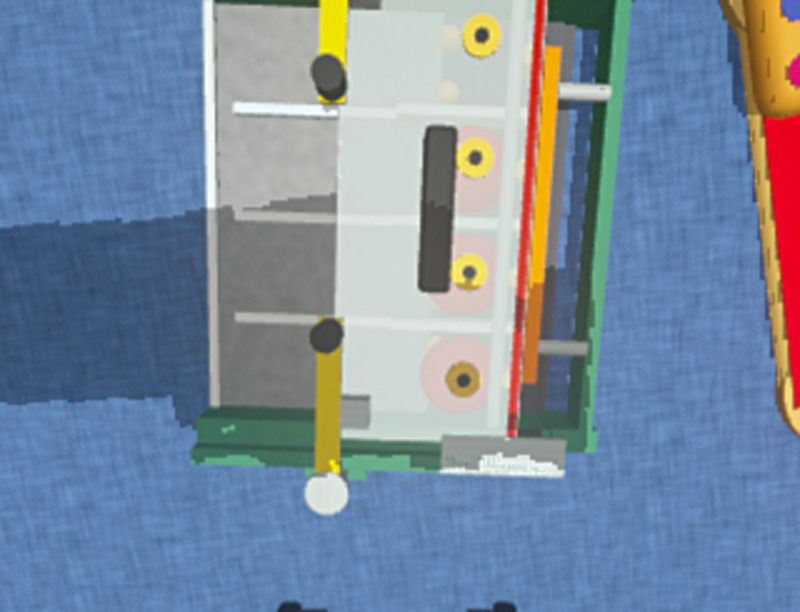

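>>> {"fn": "servo_tool", "kwargs": {
  "moves": "0.014 -0.02 0 0 0 0.06 1;0.016 -0.025 0 0 0 0 1;0.014 -0.022 0.02 0 0 0 1;0 0 0.03 0 0 0 1;0 0 0.035 0 0 0 1;0 0 0.03 0 0 0 1;0 0 0.02 0 0 0 1;0 0 0 0 0 0 1;0 0 0 0 0 0 1"
}}

```text
time_s: 61.02
tool_pos: [0.5296, -0.0609, 0.162]
tool_rot: [179.4, 0.3, 80.9]
force: [-0.0, -0.2, -0.1]
grip_width: 0.0004
```

```bash
python3 - <<'E'
from h import *
nj(-95,-46,89)
E
```

```text
61.02 [ 0.5296 -0.0609  0.162 ] [179.43   0.3   80.89] F [-0.  -0.2 -0.1] w 0.0004
jig tcp [-98.5 -57.2 162. ] yaw 89.2
need shift [0.0116 0.0027 0.073 ] turn units [ 0.02   0.011 -0.026] deg -0.8
```

>>> {"fn": "servo_tool", "kwargs": {
  "moves": "0.006 0 0.015 0.02 0 -0.025 1;0.004 0 0.02 0 0 0 1;0 0 0.02 0 0 0 1;0 0 0.012 0 0 0 1;0 0 0 0 0 0 1;0 0 0 0 0 0 1"
}}

```text
time_s: 61.52
tool_pos: [0.5377, -0.0531, 0.0983]
tool_rot: [179.3, 0.3, 81.5]
force: [0.2, 0.4, 0.8]
grip_width: 0.0004
```

```bash
python3 - <<'E'
from h import *
nj(-78,-46,89)
E
```

```text
61.52 [ 0.5377 -0.0531  0.0983] [179.34   0.33  81.47] F [0.2 0.4 0.8] w 0.0004
jig tcp [-91.6 -48.3  98.3] yaw 89.8
need shift [0.0024 0.0135 0.0095] turn units [ 0.023  0.012 -0.006] deg -0.2
```

>>> {"fn": "servo_tool", "kwargs": {
  "moves": "0.002 0.002 0.006 0.02 0.01 0 1;0 0.003 0.003 0 0 0 1;0 0.003 0 0 0 0 1;0 0.003 0 0 0 0 1;0 0.003 0 0 0 0 1"
}}

```text
time_s: 61.93
tool_pos: [0.5564, -0.0535, 0.0926]
tool_rot: [179.6, 0.0, 81.5]
force: [-0.5, 0.4, -0.5]
grip_width: 0.0002
```

```bash
python3 - <<'E'
from h import *
nj(-78,-46,89)
E
```

```text
61.93 [ 0.5564 -0.0535  0.0926] [1.7959e+02 2.0000e-02 8.1450e+01] F [-0.5  0.4 -0.5] w 0.0002
jig tcp [-73.1 -46.   92.6] yaw 89.8
need shift [ 0.     -0.0049  0.0036] turn units [ 0.014  0.001 -0.007] deg -0.2
```

>>> {"fn": "servo_tool", "kwargs": {
  "moves": "0 0.002 0.002 0 0 0 1;0 0.003 0.001 0 0 0 1;0 0.004 0 0 0 0 1"
}}

```text
time_s: 62.18
tool_pos: [0.5588, -0.0535, 0.0896]
tool_rot: [-179.4, 0.1, 81.4]
force: [-13.2, 1.5, 10.3]
grip_width: 0.0006
```

```bash
python3 - <<'E'
from h import *
nj(-78,-46,89)
E
```

```text
62.18 [ 0.5588 -0.0535  0.0896] [-1.7941e+02  1.0000e-01  8.1450e+01] F [-13.2   1.5  10.3] w 0.0006
jig tcp [-70.7 -45.7  89.6] yaw 89.8
need shift [-0.0003 -0.0073  0.0007] turn units [-0.021  0.004 -0.007] deg -0.2
```

>>> {"fn": "servo_tool", "kwargs": {
  "moves": "0 0.005 0 0 0 0 1;0 0.005 0 0 0 0 1"
}}

```text
time_s: 62.35
tool_pos: [0.559, -0.0533, 0.0888]
tool_rot: [-178.1, 0.2, 81.5]
force: [-14.7, 2.5, 12.9]
grip_width: 0.0004
```

```bash
python3 - <<'E'
from h import *
nj(-78,-46,89)
E
```

```text
62.35 [ 0.559  -0.0533  0.0888] [-178.06    0.25   81.48] F [-14.7   2.5  12.9] w 0.0004
jig tcp [-70.5 -45.5  88.8] yaw 89.8
need shift [-0.0006 -0.0075  0.0001] turn units [-0.068  0.009 -0.006] deg -0.2
```

>>> {"fn": "servo_tool", "kwargs": {
  "moves": "0 -0.012 0 0.05 0 0 1;0 -0.01 0 0 0 0 1;0 0 -0.015 0 0 0 1;0 0 -0.01 0 0 0 1;0.02 0 0 0 0 0 1;0.03 0 0 0 0 0 1;0.025 0 0 0 0 0 1;0.01 0 0 0 0 0 1;0 0 0 0 0 0 1;0 0 0 0 0 0 1"
}}

```text
time_s: 63.18
tool_pos: [0.5525, 0.0337, 0.1175]
tool_rot: [-177.0, 0.3, 81.2]
force: [-0.1, -0.6, 0.3]
grip_width: 0.0003
```

```bash
python3 - <<'E'
from h import *
nj(-85,46,89)
E
```

```text
63.18 [0.5525 0.0337 0.1175] [-177.05    0.34   81.21] F [-0.1 -0.6  0.3] w 0.0003
jig tcp [-89.6  39.8 117.5] yaw 89.6
need shift [0.0065 0.006  0.0282] turn units [-0.103  0.011 -0.016] deg -0.4
```

>>> {"fn": "servo_tool", "kwargs": {
  "moves": "0.004 0 0.01 -0.09 0 0 1;0.001 0 0.01 0 0 0 1;0 0 0.005 0 0 0 1;0 0.002 0 0 0 0 1;0 0 0 0 0 0 1"
}}

```text
time_s: 63.6
tool_pos: [0.5553, 0.0307, 0.0911]
tool_rot: [-179.7, 0.6, 80.8]
force: [-0.3, 0.3, -0.0]
grip_width: 0.0004
```

```bash
python3 - <<'E'
from h import *
nj(-71,46,89)
E
```

```text
63.6 [0.5553 0.0307 0.0911] [-179.68    0.57   80.8 ] F [-0.3  0.3 -0. ] w 0.0004
jig tcp [-86.4  37.1  91.1] yaw 89.1
need shift [0.0091 0.0153 0.002 ] turn units [-0.011  0.02  -0.03 ] deg -0.9
```

>>> {"fn": "servo_tool", "kwargs": {
  "moves": "0.006 0 0.001 0 0.015 -0.025 1;0.003 0.003 0.001 0 0 0 1;0 0.003 0 0 0 0 1;0 0.003 0 0 0 0 1;0 0.003 0 0 0 0 1;0 0.003 0 0 0 0 1"
}}

```text
time_s: 64.1
tool_pos: [0.5719, 0.0362, 0.0889]
tool_rot: [-179.3, 0.1, 81.4]
force: [-11.3, 0.4, 8.8]
grip_width: 0.0006
```

```bash
python3 - <<'E'
from h import *
nj(-71,46,89)
E
```

```text
64.1 [0.5719 0.0362 0.0889] [-1.7934e+02  1.4000e-01  8.1420e+01] F [-11.3   0.4   8.8] w 0.0006
jig tcp [-70.8  45.   88.9] yaw 89.8
need shift [ 0.001  -0.0002 -0.0001] turn units [-0.023  0.005 -0.008] deg -0.2
```

>>> {"fn": "servo_tool", "kwargs": {
  "moves": "0 0.005 0 0 0 0 1;0 0.005 0 0 0 0 1;0 -0.012 0 0.03 0 0 1;0 -0.015 0 0 0 0 1;0 0 -0.02 0 0 0 1;0 0 -0.03 0 0 0 1;0 0 -0.04 0 0 0 1;0 0 -0.04 0 0 0 1;-0.03 0 -0.03 0 0 0 1;-0.04 0 -0.02 0 0 0 1;-0.04 0 0 0 0 0 1;-0.04 0 0 0 0 0 1;-0.04 0 0 0 0 0 1;-0.04 0 0 0 0 0 1;-0.03 0 0 0 0 0 1;0 0 0 0 0 0 1"
}}

```text
time_s: 65.43
tool_pos: [0.5175, -0.2229, 0.2816]
tool_rot: [-177.4, 0.6, 82.3]
force: [0.1, -1.7, 0.1]
grip_width: 0.0008
```

```bash
python3 - <<'E'
from h import *
st()
for n,cr in (('top',(215,120,345,230)),('scene',(210,170,370,300))):
    c=cam(n); save(c,'C_%s.png'%n,cr,5)
    H=hsv(c)
    yel=(H[...,0]>22)&(H[...,0]<33)&(H[...,1]>150)&(H[...,2]>90)
    for y in blobs(yel,50):
        q=invJ(onz(c,*y[1],.074))
        if abs(q[1])<130 and -140<q[0]<0: print(n,'arm',q.round(1))
    b=(H[...,0]>15)&(H[...,0]<28)&(H[...,1]>130)
    for y in blobs(b,8):
        q=invJ(onz(c,*y[1],.058))
        if abs(q[1])<90 and -12<q[0]<15: print(n,'bush',y[0],q.round(1))
E
```

```text
65.43 [ 0.5175 -0.2229  0.2816] [-177.4     0.61   82.35] F [ 0.1 -1.7  0.1] w 0.0008
top arm [-58.   77.7  74. ]
top arm [-58.3 -75.5  74. ]
top bush 19 [-0.5 68.  58. ]
top bush 23 [-1.4 23.7 58. ]
top bush 23 [ -0.8 -19.7  58. ]
top bush 21 [ -1.2 -64.1  58. ]
scene arm [-55.2 -78.8  74. ]
scene arm [-55.3  75.6  74. ]
scene bush 27 [ -1.1 -66.1  58. ]
scene bush 29 [ -1.5 -22.2  58. ]
scene bush 25 [-1.6 22.  58. ]
scene bush 26 [-1.  65.6 58. ]
```

View pics/C_top.png

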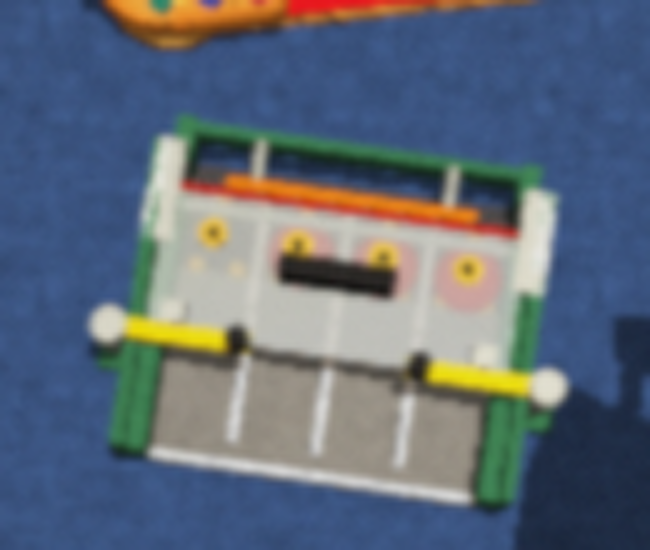

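View pics/C_scene.png

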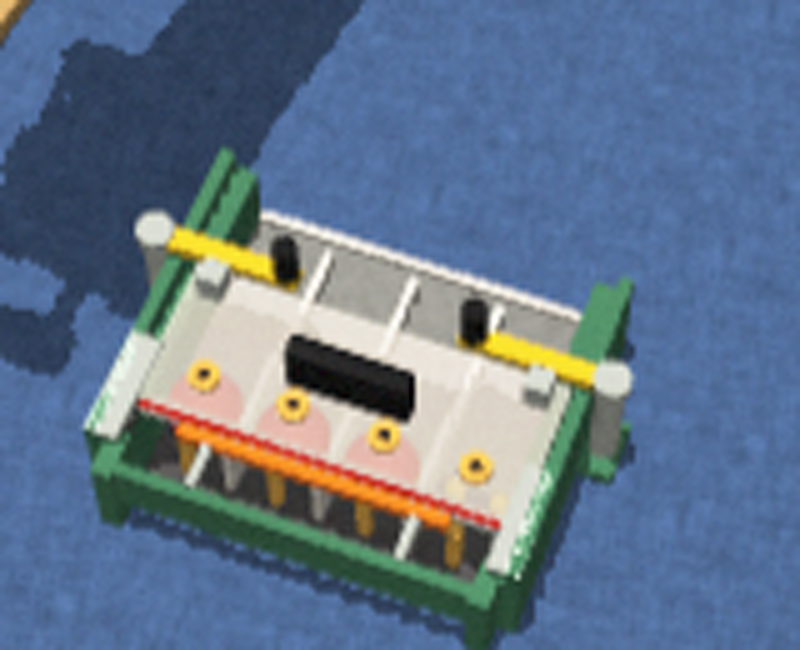

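Plate and levers have not shifted: the plate sits square against the stops, both levers lie across, and the balls show in place under it. The spools stood upright in the last full view and the arm is clear. Handing in.

```bash
python3 - <<'E'
from h import *
print(env.sign_off())
E
```

```text
the job is handed in; nothing more can be done
None
```

The jig is loaded, the plate is in, and both levers are across. I handed the job in at about 65 s of the 210 s allowed.

- **Balls:** Only three were in the tray. I laid each in its own lane (y −66, −22 and 22) and pushed it until it dropped in. Before the plate went on, the wrist camera placed them within about 0.7 mm of their nest points.
- **Plate:** It had been knocked a few centimetres aside, so I measured it again before gripping. I lowered it short of the lips and slid it in until it met a firm stop. The tool was then at jig x −15.3 (home is −15), with about 11 N resisting.
- **Levers:** I swung both across and later pressed each again. They stopped firmly and evenly at about 11–15 N. A final look after backing away showed no spring-back.
- **Spools:** Both were upright in the full view taken before the last lever presses. I did not take another full view, but those presses were away from them.

**Checks that disagreed slightly:**
- **Plate position:** The bushes should sit at jig x 0 with the plate home. They read about −0.4 mm in the wrist view (before the last presses) and −1 to −1.4 mm on average in the top and scene views.
- **Lever angle:** Readings ranged from about 1.2° short of straight to about 0.4° past it, and one wrist-camera fit of the left arm (−6.3°) looked faulty, so I left it out.

The cameras are good to about 2 mm, so I relied on the firm, even stops as evidence that the plate is fully home.

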